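# Pack the track-maintenance caddy

## Task

Pack the plywood caddy for track work: stand the glue bottle upright in the tall-walled square well, stand the small paint tin upright in the round dish, lay the track rubber flat in the short rectangular pocket and lay the screwdriver in the long trough, each fully down on the floor of its compartment. The large paint tin and the cork sanding block do not belong in it: leave them where they are.

Things in the scene. Friction and masses are not known exactly. Their poses are not given: they have to be found in the camera images.
- glue_bottle: White wood-glue bottle with a blue and yellow band, red collar and narrow nozzle, standing upright, like all the loose things, on a grey laminate panel laid over the rails, whose top is 10 mm above the worktop. 33 mm across, 84 mm high; the body is 56 mm high, with the narrow nozzle above. Origin: centre of the underside, z up. About 45 g.
- small_tin: The SMALL paint tin: round, brownish red, with grey-white rims, standing upright. 33 mm diameter, 28 mm high. Origin: centre of the underside, z up. About 30 g.
- track_rubber: Track cleaning rubber: a plain brown block lying flat, 24 (x) x 60 (y) x 18 (z) mm. Origin: centre of the underside. About 40 g.
- screwdriver: Screwdriver lying flat, 142 mm long along its y axis, red handle about 14 mm thick from y = +9 to +71 mm (grasp and balance point at y = +35 mm), thin blade from y = +9 to -71 mm, 6 to 9 mm above the underside. About 35 g. Origin: middle of its length, at the underside.
- large_tin: Look-alike, not to be packed: the LARGE paint tin, same brownish red with pale rims, 54 mm diameter, 48 mm high. Origin: centre of the underside.
- sanding_block: Look-alike, not to be packed: cork sanding block with a dark sole, 38 (x) x 90 (y) x 26 (z) mm, lying flat. Origin: centre of the underside.
- well: Compartment of the caddy: square well, inside 50 x 50 mm, walls 4 mm thick and 24 mm high above its floor. Origin: centre of its inner floor, 14.5 mm above the worktop. Fixed on the flat plywood caddy (200 x 280 mm, board top 2 mm below this floor, rim 2 mm above it), turned with it. Well, pocket and dish stand side by side in a row in any order, 90 mm apart.
- dish: Compartment of the caddy: round shallow dish, inside 51 mm diameter, lip 3 mm thick and 6 mm high. Origin: centre of its inner floor, 14.5 mm above the worktop. Fixed on the flat plywood caddy (200 x 280 mm, board top 2 mm below this floor, rim 2 mm above it), turned with it. 
- pocket: Compartment of the caddy: short rectangular pocket, inside 80 mm along its x axis and 42 mm along its y axis, lip 4 mm thick and 6 mm high. Origin: centre of its inner floor, 14.5 mm above the worktop. Fixed on the flat plywood caddy (200 x 280 mm, board top 2 mm below this floor, rim 2 mm above it), turned with it. 
- trough: Compartment of the caddy: long trough, inside 164 mm along its y axis and 34 mm along its x axis, lip 4 mm thick and 6 mm high. Origin: centre of its inner floor, 14.5 mm above the worktop. Fixed on the flat plywood caddy (200 x 280 mm, board top 2 mm below this floor, rim 2 mm above it), turned with it. It lies 100 mm in front of (towards the robot from) the row of the other three.

How it is judged:
At the end, for the whole second after the job is handed in: Released, at rest, fully down: glue bottle upright in the well (centre within 14 mm), small tin upright in the dish (13), rubber flat in the pocket (16) and screwdriver in the trough (18), lengthwise to 0.3 rad. Large tin, sanding block within 20 mm of their start (horizontal distance between glue_bottle and well below 0.014 m and z of glue_bottle in the frame of well between -0.004 and 0.0035 m and angle between each of glue_bottle, small_tin's own z axis and vertical below 0.1 rad and linear speed of each of glue_bottle, small_tin, track_rubber, screwdriver below 0.02 m/s and contact force between the fingers and glue_bottle below 0.05 N and horizontal distance between small_tin and dish below 0.013 m and z of small_tin in the frame of dish between -0.004 and 0.0035 m and contact force between the fingers and small_tin below 0.05 N and horizontal distance between track_rubber and pocket below 0.016 m and z of track_rubber in the frame of pocket between -0.004 and 0.0035 m and angle between each of track_rubber, screwdriver's own z axis and vertical below 0.06 rad and contact force between the fingers and track_rubber below 0.05 N and angle between the y axis of track_rubber and the x axis of pocket, either way round below 0.3 rad and horizontal distance between screwdriver and trough below 0.018 m and z of screwdriver in the frame of trough between -0.004 and 0.0035 m and contact force between the fingers and screwdriver below 0.05 N and angle between the y axis of screwdriver and the y axis of trough, either way round below 0.3 rad and distance of each of large_tin, sanding_block from where it was at the start of the episode below 0.02 m); the robot touches nothing.
It fails at once if the large tin or the sanding block is moved more than 20 mm or tipped (distance of any of large_tin, sanding_block from where it was at the start of the episode above 0.02 m or angle between any of large_tin, sanding_block's own z axis and vertical above 0.3 rad).
It also fails if it takes over 112 s, if anything falls off the work surface, if the arm or the gripper's body presses on something with over 40 N, if the wrist force passes 120 N, or if a joint passes its speed limit or range.

## Robot

A 6-joint arm with a two-finger parallel gripper is mounted at the origin on a cart in front of the work surface, level with it; the furniture and walls round the work are solid. World frame = base frame: x ahead of the robot, y to its left, z up, the work surface at z = 0. Lengths are in m, angles in rad, forces in N, time in s.
With the tool pointing down it reaches from about 0.375 to 0.9 m from the base axis. Payload 3.1 kg.
Tool frame: the origin (TCP) lies on the centre line of the jaws, within the pads' length; the fingertips stand 14 mm ahead of it and the grasp point (between the pads) lies 5 mm behind it; z points along the fingers, y is the line along which they close (so a half turn about z gives the same grasp; the last joint's range is limited). The gripper opens to 87 mm and grips with 3 to 60 N. Pads are 19 mm wide; open, the fingers measure 117 mm over their backs; the gripper's body (75 mm by 190 mm) begins 51 mm behind the grasp point.
Start: joints at [0.972, 0.527, 1.433, -0, 1.181, -0.178], TCP at [0.255, 0.57, 0.212] pointing down, gripper open.
Joint ranges: [-3.08, 3.08], [-0.75, 2.2], [0.22, 2.44], [-1.43, 4.57], [0, 2.65], [-2.85, 2.85]. Speed limits (rad/s): [2.79, 2.79, 3.14, 3.14, 3.14, 3.14].

## Interface

Orientations are given as a unit quaternion [x, y, z, w].
In Python, from rig import robot gives the robot as it stands.
- The arm moves only by the tool move_arm, never from a script. Its argument "commands" is a list of rows, each an object with "hand": the finger opening in cm, from 0 to 8.7; "travel": the shift along the tool's x, y, z in cm, a list of three; "twist": the turn, a rotation vector about the tool's x, y, z in degrees, a list of three. In form: [{"hand": hand, "travel": [dx, dy, dz], "twist": [wx, wy, wz]}, ...]. A call has 1 to 5 rows; each row shifts and turns the commanded pose from where the row before left it, along the tool's axes as they then stand; what a row does not reach is not made up. A row lasts 1/12 s, in which the tool goes at most 41.7 mm and 7.16 degrees, less where a joint would pass 70% of its speed; a pose out of reach is approached as far as the arm can. A call is refused whole if a number of a shift passes 4.17 or a number of a turn 7.16, either way. A call with a gripper value outside its range is refused whole. The fingers move at their own pace and stop on an object; "force" is the grip in N (left out, the last holds). Time passes only in rows, so rows that do not move let the fingers close. It gives the time, the measured TCP pose, the force, the opening and the grip force at its end, in the units of the state.
- robot.get_obs(): the state, without advancing time (a new reading comes with each control period).
- robot.camera(name): name is "scene" or "top" or "wrist"; returns a dict with "frame" (400x640x3 uint8, red, green, blue), "fov_y" (degrees; the focal length in pixels is half the picture's height over the tangent of half this angle, whatever the lens; pixels are square), "cx", "cy" (the principal point, pixels), "extrinsics" (4x4, takes a point from camera to world coordinates); the wrist camera has in their place "T_tool_cam" (4x4, takes a point from camera to tool coordinates, whose origin is the TCP and whose axes are the flange's). Camera axes: x right, y down, z forward; pixel columns grow to the right and rows downward; lengths in m; the calibration is good to about 2 mm. A picture is of the moment at which its call begins: read the wrist's pose just before it. There is no depth.
- robot.hand_in(): hands the job in; it is judged then, once.
The state is a dict: "time": time; "q": joint angles; "joint_velocities": joint speeds; "joint_torque": joint torques, N m; "position": TCP position; "tool_rot": TCP orientation; "ft_force": force on the tool from outside, world axes, zero at the start; "moment": the same for the moment, N m; "grip_width": finger opening in m; "grip_force": force on a finger pad.
Only numpy, scipy, OpenCV 4.12 (cv2) and the standard library are available. Lean on these libraries where they do the work, as an engineer would, in place of code of your own. Each camera call takes 0.05 s, during which the arm holds its last target. There are 200 camera calls.

## Working session

There is one attempt and no reset: what is moved stays moved. The work goes in short steps, Python scripts to look and compute and a tool call to move; the robot and the scene stay as the last step left them, time stands still between calls to the robot, and variables do not carry over. Pictures are saved under pics/ and viewed, at most 14 in all, crops included, and the job is handed in when it is done.

Besides the shell and the picture viewer there is one more tool, called in YAML: its name, and indented under it one key for each argument. move_arm: Moves the arm, as the interface text tells. Its arguments: {"type":"object","properties":{"commands":{"type":"array"},"force":{"type":"number"}},"required":["commands"]}

```bash
ls; mkdir -p pics; python3 - <<'E'
from rig import robot
import cv2
o=robot.get_obs()
print(o)
for n in("scene","top","wrist"):
    c=robot.camera(n); cv2.imwrite(f"pics/{n}0.png",c["frame"][:,:,::-1])
    print(n,{k:v for k,v in c.items() if k!="frame"})
E
```

```text
pics
{'time': 0.0, 'q': array([ 9.71498249e-01,  5.28460346e-01,  1.43388251e+00, -2.09309813e-05,
        1.18137252e+00, -1.78468079e-01]), 'joint_velocities': array([-8.38667056e-05,  1.19698030e-03, -1.89334859e-04, -9.74271593e-04,
        1.05314518e-03, -1.67038847e-04]), 'joint_torque': array([ 2.36320186e-03, -4.40040207e+01, -1.76596266e+01,  6.33549364e-02,
        5.81681519e-02, -1.61341050e-04]), 'position': array([0.25486127, 0.56986706, 0.21118152]), 'tool_rot': array([ 2.08861750e-01,  9.77944601e-01, -9.85779810e-04, -3.93464542e-04]), 'ft_force': array([-0.4233815 , -0.83568499, -0.50285957]), 'moment': array([0.02928147, 0.00896976, 0.05880303]), 'grip_force': 0.0, 'grip_width': 0.08735092349416515}
scene {'fov_y': 46.578307308839825, 'cx': 316.99491025308214, 'cy': 195.27681191078952, 'extrinsics': array([[ 4.59195820e-03, -8.48905793e-01,  5.28524237e-01,
        -1.83071152e-01],
       [-9.99983520e-01, -5.71939564e-03, -4.98265833e-04,
        -7.08913081e-03],
       [ 3.44581997e-03, -5.28513239e-01, -8.48918066e-01,
         1.16055555e+00],
       [ 0.000
[... 158 characters left out ...]
extrinsics': array([[ 0.02602627, -0.98744801,  0.15578531,  0.34946836],
       [-0.99962536, -0.02702811, -0.00431575, -0.00844931],
       [ 0.00847216, -0.15561463, -0.98778151,  1.11433896],
       [ 0.        ,  0.        ,  0.        ,  1.        ]])}
wrist {'fov_y': 59.40475154678275, 'cx': 321.1532761044472, 'cy': 201.70041687765547, 'T_tool_cam': array([[ 8.60705989e-04, -9.63228748e-01, -2.68681295e-01,
         7.29803895e-02],
       [ 9.99999485e-01,  9.73585547e-04, -2.86882800e-04,
        -9.85558236e-04],
       [ 5.37917986e-04, -2.68680910e-01,  9.63229090e-01,
        -1.74114855e-01],
       [ 0.00000000e+00,  0.00000000e+00,  0.00000000e+00,
         1.00000000e+00]])}
```

View pics/scene0.png

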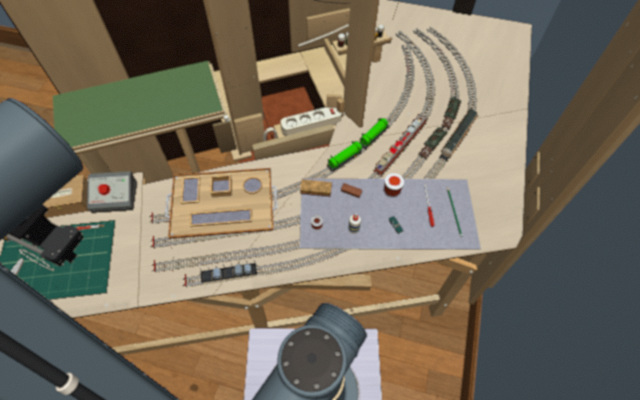

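View pics/top0.png

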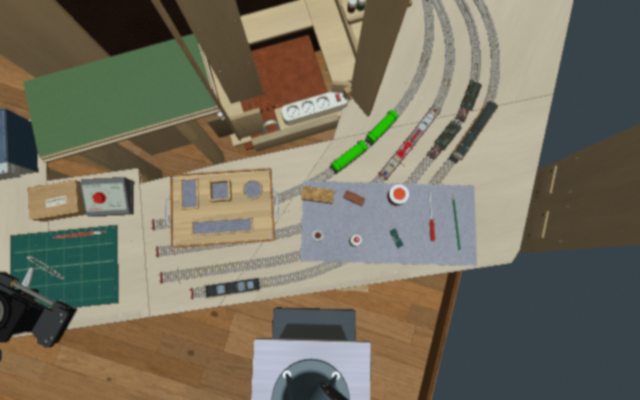

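```bash
python3 - <<'E'
import cv2
t=cv2.imread("pics/top0.png"); s=cv2.imread("pics/scene0.png")
a=cv2.resize(t[160:270,160:320],None,fx=5,fy=5,interpolation=cv2.INTER_CUBIC); cv2.imwrite("pics/t1.png",a)
a=cv2.resize(t[175:270,295:485],None,fx=4.2,fy=4.2,interpolation=cv2.INTER_CUBIC); cv2.imwrite("pics/t2.png",a)
E
```

```text
(no output)
```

View pics/t1.png

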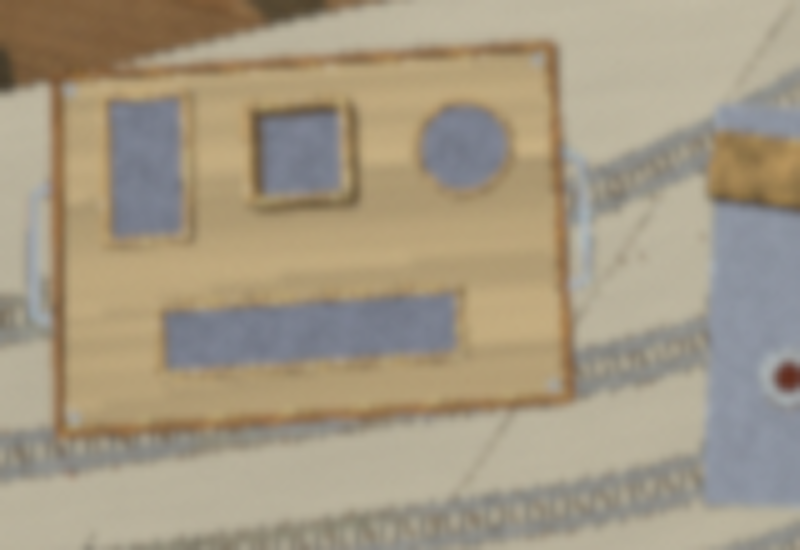

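View pics/t2.png

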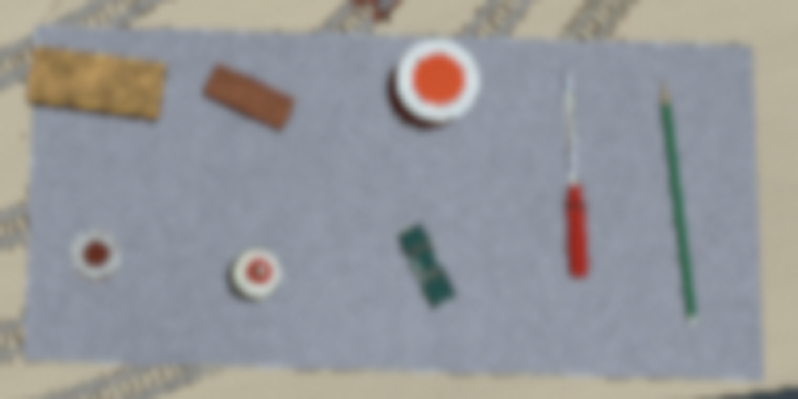

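```bash
cat > h.py <<'E'
import numpy as np, cv2
from scipy.spatial.transform import Rotation as R
from rig import robot
def cam(name):
    o=robot.get_obs(); c=robot.camera(name)
    if name=="wrist":
        T=np.eye(4); T[:3,:3]=R.from_quat(o["tool_rot"]).as_matrix(); T[:3,3]=o["position"]; E=T@c["T_tool_cam"]
    else: E=c["extrinsics"]
    c["E"]=E; c["f"]=200/np.tan(np.radians(c["fov_y"])/2); return c
def ray(c,u,v):
    return c["E"][:3,3], c["E"][:3,:3]@np.array([(u-c["cx"])/c["f"],(v-c["cy"])/c["f"],1])
def onz(c,u,v,z):
    o,d=ray(c,u,v); return o+d*(z-o[2])/d[2]
def proj(c,P):
    p=np.linalg.inv(c["E"])@np.r_[P,1]; return c["f"]*p[:2]/p[2]+[c["cx"],c["cy"]]
def tri(*r):
    A=0;b=0
    for o,d in r:
        d=d/np.linalg.norm(d);M=np.eye(3)-np.outer(d,d);A=A+M;b=b+M@o
    return np.linalg.solve(A,b)
def togo(P,yaw=None):
    """travel (cm, tool axes) to world TCP P and remaining twist about tool z (deg) to align tool y with world yaw (mod 180)"""
    o=robot.get_obs();M=R.from_quat(o["tool_rot"]).as_matrix()
    t=M.T@(np.array(P)-o["position"])*100; s="travel %s"%t.round(2)
    if yaw is not None:
        y=M[:,1];cur=np.arctan2(y[1],y[0]);d=(yaw-cur+np.pi/2)%np.pi-np.pi/2
        s+=" twist z %.1f"%-np.degrees(d)
    print(s,"pos",o["position"].round(4),"t %.2f"%o["time"],"tilt",M[:2,2].round(4),"q6 %.2f"%o["q"][5])
E
python3 - <<'E'
from h import *
c=cam("top");s=cam("scene")
t1=lambda x,y:(160+x/5,160+y/5); t2=lambda x,y:(295+x/4.2,175+y/4.2)
for n,p,z in [("pocket",t1(148,168),.0145),("well",t1(300,152),.0145),("dish",t1(465,147),.0145),("trough",t1(311,331),.0145),
 ("stin",t2(96,254),.038),("bottle",t2(257,270),.066),("rubber",t2(248,97),.028),("block",t2(97,84),.036),("ltin",t2(438,80),.058),("sdtip",t2(570,70),.017),("sdhandle0",t2(573,187),.022),("sdend",t2(578,277),.02)]:
    P=onz(c,*p,z); print(n,P.round(3),"scene px",proj(s,P).round(1))
E
```

```text
pocket [0.546 0.36  0.014] scene px [191.1 189.9]
well [0.558 0.275 0.014] scene px [220.9 186.7]
dish [0.564 0.181 0.014] scene px [253.  185.3]
trough [0.456 0.262 0.014] scene px [221.3 217.2]
stin [ 0.435 -0.008  0.038] scene px [317.  220.2]
bottle [ 0.425 -0.111  0.066] scene px [355.2 218.5]
rubber [ 0.544 -0.107  0.028] scene px [351.3 189. ]
block [ 0.549 -0.006  0.036] scene px [316.3 186. ]
ltin [ 0.553 -0.229  0.058] scene px [394.5 180.9]
sdtip [ 0.571 -0.327  0.017] scene px [425.5 183.9]
sdhandle0 [ 0.49  -0.326  0.022] scene px [428.9 206.6]
sdend [ 0.43  -0.329  0.02 ] scene px [432.4 225.6]
```

move_arm:
  commands:
    - {"hand":8.7,"travel":[-3.2,-1.9,0.5],"twist":[0,0,-6]}
    - {"hand":8.7,"travel":[-3.0,-2.2,0.5],"twist":[0,0,-6]}
    - {"hand":8.7,"travel":[-2.8,-2.6,0.5],"twist":[0,0,-6]}
    - {"hand":8.7,"travel":[-2.5,-2.9,0.5],"twist":[0,0,-6]}
    - {"hand":8.7,"travel":[-2.3,-3.0,0.5],"twist":[0,0,0]}

```text
time: 0.67
position: [0.3653, 0.4154, 0.1869]
tool_rot: [-0.001, 1.0, -0.0, -0.0]
ft_force: [0.3, -0.5, -0.8]
grip_width: 0.087
grip_force: 0.0
```

move_arm:
  commands:
    - {"hand":8.7,"travel":[-2.3,-3.0,0.5],"twist":[0,0,0]}
    - {"hand":8.7,"travel":[-2.3,-3.0,0.5],"twist":[0,0,0]}
    - {"hand":8.7,"travel":[-2.3,-3.0,0.5],"twist":[0,0,0]}
    - {"hand":8.7,"travel":[-2.0,-3.0,0.5],"twist":[0,0,0]}
    - {"hand":8.7,"travel":[0,0,0],"twist":[0,0,0]}

```text
time: 1.08
position: [0.4576, 0.2919, 0.1664]
tool_rot: [0.004, 1.0, -0.001, 0.001]
ft_force: [-0.3, -0.0, -0.1]
grip_width: 0.0868
grip_force: 0.0
```

```bash
python3 - <<'E'
from h import *
togo([.48,.27,.17],np.pi/2)
c=cam("wrist"); cv2.imwrite("pics/w1.png",c["frame"][:,:,::-1]); np.save("w1.npy",c,allow_pickle=True)
for n,P in dict(pocket=[.546,.36,.0145],well=[.558,.275,.0145],dish=[.564,.181,.0145],trough=[.456,.262,.0145]).items(): print(n,proj(c,P))
E
```

```text
travel [-2.26 -2.18 -0.35] twist z -0.4 pos [0.4576 0.2919 0.1664] t 1.08 tilt [ 0.0013 -0.0023] q6 -1.20
pocket [390.08321907 268.15035976]
well [306.88324482 279.19279663]
dish [216.18837413 284.86819734]
trough [291.29931284 182.36432515]
```

View pics/w1.png

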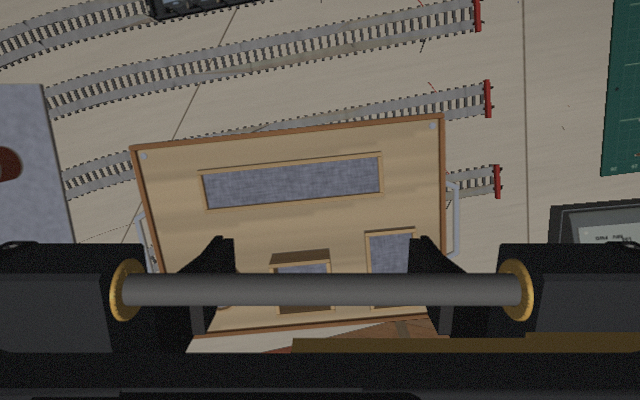

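```bash
python3 - <<'E'
from h import *
from scipy.optimize import least_squares
w=np.load("w1.npy",allow_pickle=True).item(); t=cam("top")
t1=lambda x,y:(160+x/5,160+y/5)
# model coords a (away from robot, caddy x), b (left); origin = trough centre
tr=[(.017,-.082),(.017,.082),(-.017,.082),(-.017,-.082)]
A=[]
for m,p in zip([(-.017,-.082),(-.017,.082),(.017,.082),(.017,-.082)],[(201,171),(379,153),(382,191),(206,208)]): A.append((w,m,p))
C=[]
for m,p in zip([(0,.09),(0,0),(-0,-.09),(-.1,0)],[(148,168),(300,152),(465,147),(311,331)]): C.append((t,(m[0]+.1,m[1]),t1(*p)))
def fit(D,z=None):
    def f(q):
        c,s=np.cos(q[2]),np.sin(q[2])
        return np.concatenate([proj(k,[q[0]+c*m[0]-s*m[1],q[1]+s*m[0]+c*m[1],q[3] if z is None else z])-p for k,m,p in D])
    r=least_squares(f,[.456,.262,.1,.015]); print(r.x.round(4),r.fun.round(1)); return r.x
for D,z in((A,.018),(C,.0145),(A+C,None),(A+C,.016)):
    q=fit(D,z); c,s=np.cos(q[2]),np.sin(q[2]); print(" row", [(round(q[0]+.1*c-s*b,4),round(q[1]+.1*s+c*b,4)) for b in(.09,0,-.09)])
B=[(.1,.14),(.1,-.14),(-.1,-.14),(-.1,.14)]
fit([(t,m,t1(*p)) for m,p in zip(B,[(55,80),(555,42),(573,400),(62,436)])],.0165)
fit([(w,m,p) for m,p in zip([B[2],B[3]],[(132,147),(443,113)])],.0165)
# post extents
for p in [(235,130),(215,118),(245,118)]: print(p,onz(t,*p,0).round(3))
E
```

```text
[0.4538 0.2625 0.0928 0.015 ] [ 1.   0.7 -1.4  1.3 -2.3 -1.   2.8 -1.6]
 row [(np.float64(0.545), np.float64(0.3613)), (np.float64(0.5534), np.float64(0.2717)), (np.float64(0.5617), np.float64(0.1821))]
[0.4564 0.2621 0.0974 0.015 ] [-0.3 -0.2  0.9  0.8 -0.5 -0.4 -0.1 -0.2]
 row [(np.float64(0.5472), np.float64(0.3614)), (np.float64(0.5559), np.float64(0.2719)), (np.float64(0.5647), np.float64(0.1823))]
[0.4529 0.2627 0.0909 0.0238] [-0.9  0.7 -0.   1.3 -1.1 -0.3  0.9 -0.9 -1.5  0.1  0.1  1.4 -1.1  0.4
 -1.2  0.7]
 row [(np.float64(0.5443), np.float64(0.3614)), (np.float64(0.5525), np.float64(0.2718)), (np.float64(0.5607), np.float64(0.1821))]
[0.4544 0.2623 0.0927 0.015 ] [ 1.6  0.9 -1.9  1.6 -2.9 -0.9  3.2 -1.6 -0.4  0.2  0.9  1.4 -0.5  0.4
 -0.3  0.5]
 row [(np.float64(0.5456), np.float64(0.3611)), (np.float64(0.554), np.float64(0.2715)), (np.float64(0.5623), np.float64(0.1819))]
[0.5089 0.2643 0.1009 0.015 ] [ 1.1  0.6 -1.1  1.2 -0.8 -0.9  0.8 -0.7]
[0.5064 0.2682 0.0996 0.015 ] [ 2.6 -0.7 -2.6  0. ]
(235, 130) [0.744 0.246 0.   ]
(215, 118) [0.78  0.308 0.   ]
(245, 118) [0.782 0.219 0.   ]
```

move_arm:
  commands:
    - {"hand":8.7,"travel":[-0.9,-3.8,0],"twist":[0,0,0]}
    - {"hand":8.7,"travel":[-0.9,-3.8,0],"twist":[0,0,0]}
    - {"hand":8.7,"travel":[-0.9,-3.8,0],"twist":[0,0,0]}
    - {"hand":8.7,"travel":[-0.9,-3.8,0],"twist":[0,0,0]}
    - {"hand":8.7,"travel":[-0.9,-3.8,0],"twist":[0,0,0]}

```text
time: 1.6
position: [0.4981, 0.1069, 0.1675]
tool_rot: [-0.0, 1.0, 0.0, 0.0]
ft_force: [0.6, -0.2, -0.0]
grip_width: 0.0871
grip_force: 0.0
```

move_arm:
  commands:
    - {"hand":8.7,"travel":[-0.9,-3.8,0],"twist":[0,0,0]}
    - {"hand":8.7,"travel":[-0.9,-3.8,0],"twist":[0,0,0]}
    - {"hand":8.7,"travel":[-0.9,-3.8,0],"twist":[0,0,0]}
    - {"hand":8.7,"travel":[-0.9,-3.8,0],"twist":[0,0,0]}
    - {"hand":8.7,"travel":[0,0,0],"twist":[0,0,0]}

```text
time: 2.02
position: [0.5377, -0.0507, 0.1679]
tool_rot: [0.003, 1.0, -0.002, 0.003]
ft_force: [0.7, -0.1, -0.1]
grip_width: 0.0871
grip_force: 0.0
```

```bash
python3 - <<'E'
from h import *
togo([.54,-.05,.17],np.pi/2)
c=cam("wrist"); cv2.imwrite("pics/w2.png",c["frame"][:,:,::-1]); np.save("w2.npy",c,allow_pickle=True)
E
```

```text
travel [-0.23  0.07 -0.21] twist z -0.3 pos [ 0.5377 -0.0507  0.1679] t 2.02 tilt [ 0.0055 -0.0039] q6 -1.86
```

move_arm:
  commands:
    - {"hand":8.7,"travel":[0,-3.8,0],"twist":[0,0,0]}
    - {"hand":8.7,"travel":[0,-3.8,0],"twist":[0,0,0]}
    - {"hand":8.7,"travel":[0,-3.8,0],"twist":[0,0,0]}
    - {"hand":8.7,"travel":[0,-3.8,0],"twist":[0,0,0]}
    - {"hand":8.7,"travel":[0,0,0],"twist":[0,0,0]}

```text
time: 2.48
position: [0.5356, -0.2019, 0.1677]
tool_rot: [0.002, 1.0, -0.002, 0.002]
ft_force: [-0.3, 0.1, -0.7]
grip_width: 0.0872
grip_force: 0.0
```

```bash
python3 - <<'E'
from h import *
togo([.54,-.20,.17],np.pi/2)
c=cam("wrist"); cv2.imwrite("pics/w3.png",c["frame"][:,:,::-1]); np.save("w3.npy",c,allow_pickle=True)
E
```

```text
travel [-0.44  0.19 -0.23] twist z -0.2 pos [ 0.5356 -0.2019  0.1677] t 2.48 tilt [ 0.0033 -0.0043] q6 -2.12
```

View pics/w2.png

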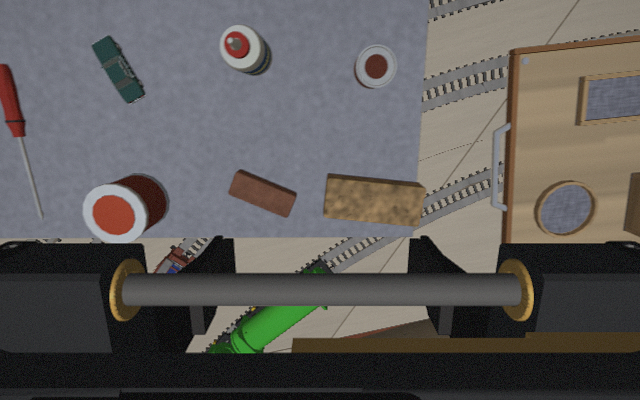

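View pics/w3.png

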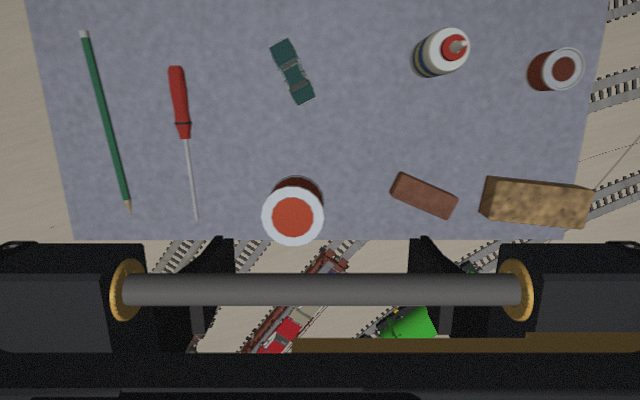

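```bash
python3 - <<'E'
from h import *
a=np.load("w2.npy",allow_pickle=True).item();b=np.load("w3.npy",allow_pickle=True).item()
for n,p,q in [("tin",(376,67),(563,69)),("collar",(237,43),(455,47)),("shoulder",(241,48),(447,48)),
 ("rub c1",(237,170),(399,172)),("rub c2",(297,193),(458,195)),("rub c3",(289,217),(449,219)),("rub c4",(229,193),(390,194)),
 ("sd end",(3,66),(176,67)),("sd start",(19,136),(184,138)),("sd tip",(41,219),(197,219)),
 ("ltin",(109,214),(293,215)),("blk c1",(327,175),(490,177)),("blk c2",(426,183),(592,186)),("blk c3",(424,226),(588,228)),("blk c4",(325,219),(485,221))]:
    P=tri(ray(a,*p),ray(b,*q)); print(n,P.round(4))
E
```

```text
tin [ 0.4361 -0.0075  0.0381]
collar [ 0.4242 -0.1101  0.0776]
shoulder [ 0.424  -0.1108  0.0627]
rub c1 [ 0.5241 -0.1311  0.0187]
rub c2 [ 0.5455 -0.0752  0.0223]
rub c3 [ 0.5678 -0.083   0.0266]
rub c4 [ 0.5447 -0.1391  0.0226]
sd end [ 0.4315 -0.3302  0.0156]
sd start [ 0.4922 -0.3292  0.0173]
sd tip [ 0.5703 -0.324   0.0205]
ltin [ 0.5506 -0.2267  0.0679]
blk c1 [ 0.5285 -0.047   0.0214]
blk c2 [0.5352 0.0433 0.0287]
blk c3 [0.5738 0.0425 0.0356]
blk c4 [ 0.5698 -0.049   0.0269]
```

move_arm:
  commands:
    - {"hand":8.7,"travel":[0,0,0],"twist":[0,0,7]}
    - {"hand":8.7,"travel":[0,0,0],"twist":[0,0,7]}
    - {"hand":8.7,"travel":[0,0,0],"twist":[0,0,7]}
    - {"hand":8.7,"travel":[0,0,0],"twist":[0,0,7]}
    - {"hand":8.7,"travel":[0,0,0],"twist":[0,0,7]}

```text
time: 2.95
position: [0.5336, -0.1934, 0.1671]
tool_rot: [0.303, 0.953, 0.001, -0.001]
ft_force: [-0.9, 0.2, -0.6]
grip_width: 0.087
grip_force: 0.0
```

move_arm:
  commands:
    - {"hand":8.7,"travel":[0,0,0],"twist":[0,0,7]}
    - {"hand":8.7,"travel":[0,0,0],"twist":[0,0,7]}
    - {"hand":8.7,"travel":[0,0,0],"twist":[0,0,7]}
    - {"hand":8.7,"travel":[0,0,0],"twist":[0,0,7]}
    - {"hand":8.7,"travel":[0,0,0],"twist":[0,0,7]}

```text
time: 3.37
position: [0.5337, -0.1933, 0.1671]
tool_rot: [0.575, 0.818, 0.0, -0.001]
ft_force: [0.4, 0.6, -0.6]
grip_width: 0.0866
grip_force: 0.0
```

move_arm:
  commands:
    - {"hand":8.7,"travel":[0,0,0],"twist":[0,0,7]}
    - {"hand":8.7,"travel":[0,0,0],"twist":[0,0,7]}
    - {"hand":8.7,"travel":[0,0,0],"twist":[0,0,6]}
    - {"hand":8.7,"travel":[3.0,-1.5,0],"twist":[0,0,0]}
    - {"hand":8.7,"travel":[3.0,-1.5,0],"twist":[0,0,0]}

```text
time: 3.78
position: [0.5041, -0.1344, 0.1671]
tool_rot: [0.708, 0.707, 0.0, -0.0]
ft_force: [1.0, 1.2, -0.6]
grip_width: 0.087
grip_force: 0.0
```

move_arm:
  commands:
    - {"hand":8.7,"travel":[3.2,-1.7,0.5],"twist":[0,0,0]}
    - {"hand":8.7,"travel":[3.3,-1.7,0.5],"twist":[0,0,0]}
    - {"hand":8.7,"travel":[3.3,-1.7,1],"twist":[0,0,0]}
    - {"hand":8.7,"travel":[3.3,-1.7,1],"twist":[0,0,0]}
    - {"hand":8.7,"travel":[0,0,0],"twist":[0,0,0]}

```text
time: 4.2
position: [0.4269, 0.0024, 0.1356]
tool_rot: [0.705, 0.709, -0.003, -0.007]
ft_force: [-1.6, -0.7, -0.4]
grip_width: 0.087
grip_force: 0.0
```

```bash
python3 - <<'E'
from h import *
togo([.436,-.0075,.033],0)
E
```

```text
travel [-1.05  1.04 10.24] twist z 0.3 pos [0.4269 0.0024 0.1356] t 4.20 tilt [-0.0132  0.0055] q6 -0.27
```

move_arm:
  commands:
    - {"hand":7,"travel":[-0.5,0,3],"twist":[0,0,0]}
    - {"hand":7,"travel":[0,0,3],"twist":[0,0,0]}
    - {"hand":7,"travel":[0,0,0],"twist":[0,0,0]}
    - {"hand":7,"travel":[0,0,0],"twist":[0,0,0]}
    - {"hand":7,"travel":[0,0,0],"twist":[0,0,0]}

```text
time: 4.62
position: [0.4362, -0.01, 0.078]
tool_rot: [0.707, 0.707, 0.0, -0.0]
ft_force: [-0.3, 0.3, 0.8]
grip_width: 0.071
grip_force: 0.0
```

```bash
python3 - <<'E'
from h import *
togo([.436,-.0075,.033],0)
c=cam("wrist"); cv2.imwrite("pics/w4.png",c["frame"][:,:,::-1])
E
```

```text
travel [ 0.25 -0.02  4.5 ] twist z -0.0 pos [ 0.4362 -0.01    0.078 ] t 4.62 tilt [0.0001 0.0002] q6 -0.28
```

View pics/w4.png

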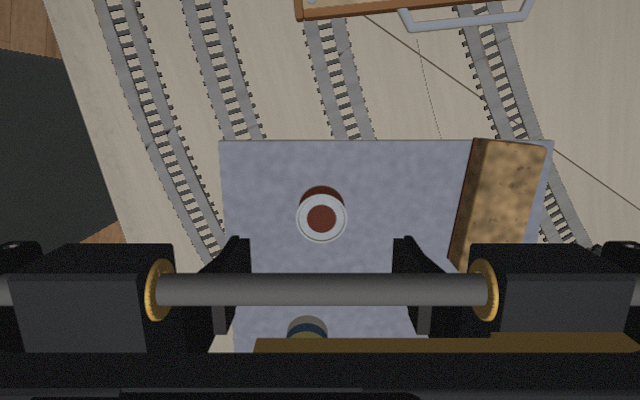

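move_arm:
  commands:
    - {"hand":7,"travel":[0.2,0,2.5],"twist":[0,0,0]}
    - {"hand":7,"travel":[0,0,2],"twist":[0,0,0]}
    - {"hand":7,"travel":[0,0,0],"twist":[0,0,0]}
    - {"hand":2.5,"travel":[0,0,0],"twist":[0,0,0]}
    - {"hand":2.5,"travel":[0,0,0],"twist":[0,0,0]}
  force: 12

```text
time: 5.08
position: [0.437, -0.0093, 0.0335]
tool_rot: [0.708, 0.706, 0.001, 0.001]
ft_force: [-0.1, -0.5, 1.4]
grip_width: 0.0628
grip_force: 0.0
```

move_arm:
  commands:
    - {"hand":2.5,"travel":[0,0,0],"twist":[0,0,0]}
    - {"hand":2.5,"travel":[0,0,0],"twist":[0,0,0]}
    - {"hand":2.5,"travel":[0,0,0],"twist":[0,0,0]}
    - {"hand":2.5,"travel":[0,0,0],"twist":[0,0,0]}

```text
time: 5.42
position: [0.4365, -0.0093, 0.0327]
tool_rot: [0.708, 0.706, 0.0, 0.001]
ft_force: [0.0, 0.1, 0.2]
grip_width: 0.0378
grip_force: 0.0
```

```bash
python3 - <<'E'
from h import *
togo([.5632,.182,.12],.096)
E
```

```text
travel [19.15 12.64 -8.72] twist z -5.6 pos [ 0.4365 -0.0093  0.0327] t 5.42 tilt [ 0.0012 -0.0003] q6 -0.28
```

move_arm:
  commands:
    - {"hand":2.5,"travel":[0,0,0],"twist":[0,0,0]}
    - {"hand":2.5,"travel":[0,0,0],"twist":[0,0,0]}
    - {"hand":2.5,"travel":[0,0,0],"twist":[0,0,0]}
    - {"hand":2.5,"travel":[0,0,-1.0],"twist":[0,0,0]}
    - {"hand":2.5,"travel":[0,0,-2.5],"twist":[0,0,0]}

```text
time: 5.83
position: [0.4343, -0.0088, 0.0655]
tool_rot: [0.708, 0.706, -0.002, -0.003]
ft_force: [0.4, 0.1, -0.3]
grip_width: 0.0254
grip_force: 0.0
```

move_arm:
  commands:
    - {"hand":2.5,"travel":[1.5,1.0,-2.5],"twist":[0,0,-2.5]}
    - {"hand":2.5,"travel":[2.5,1.8,-1.5],"twist":[0,0,-3]}
    - {"hand":2.5,"travel":[3.0,1.7,0],"twist":[0,0,0]}
    - {"hand":2.5,"travel":[3.0,1.7,0],"twist":[0,0,0]}
    - {"hand":2.5,"travel":[3.0,1.7,0],"twist":[0,0,0]}

```text
time: 6.25
position: [0.5061, 0.1273, 0.1077]
tool_rot: [0.673, 0.739, 0.0, 0.0]
ft_force: [0.4, -1.2, 0.6]
grip_width: 0.0248
grip_force: 0.0
```

move_arm:
  commands:
    - {"hand":2.5,"travel":[3.0,1.7,0],"twist":[0,0,0]}
    - {"hand":2.5,"travel":[2.5,1.5,0],"twist":[0,0,0]}
    - {"hand":2.5,"travel":[0,0,0],"twist":[0,0,0]}
    - {"hand":2.5,"travel":[0,0,0],"twist":[0,0,0]}
    - {"hand":2.5,"travel":[0,0,0],"twist":[0,0,0]}

```text
time: 6.67
position: [0.5311, 0.1834, 0.1067]
tool_rot: [0.673, 0.74, -0.001, -0.001]
ft_force: [-0.4, 0.2, -0.3]
grip_width: 0.025
grip_force: 0.0
```

```bash
python3 - <<'E'
from h import *
togo([.5632,.180,.0375],.096)
c=cam("wrist"); cv2.imwrite("pics/w5.png",c["frame"][:,:,::-1])
E
```

```text
travel [-0.64  3.18  6.91] twist z -0.1 pos [0.5311 0.1834 0.1067] t 6.67 tilt [-0.0021 -0.0007] q6 0.04
```

View pics/w5.png

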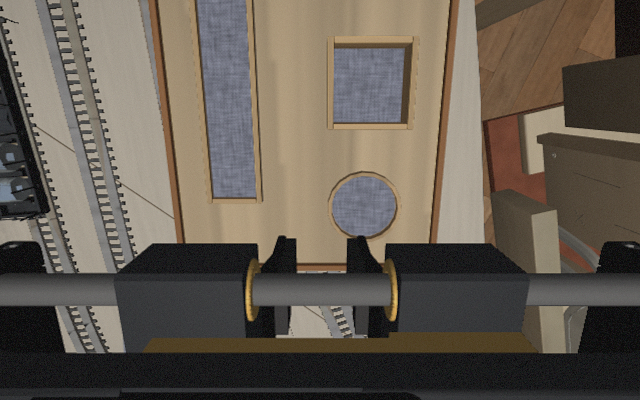

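```bash
python3 - <<'E'
from h import *
c=cam("wrist"); o=robot.get_obs(); print("tcp px",proj(c,o["position"]), "15mm above tip", proj(c,o["position"]+[0,0,-.045]))
print("dish",onz(c,363,205,.0145).round(4),onz(c,363,205,.0205).round(4),"well top",onz(c,371,83,.0385).round(4))
t=cam("top"); cv2.imwrite("pics/t5.png",cv2.resize(t["frame"][175:270,265:395,::-1],None,fx=5,fy=5,interpolation=cv2.INTER_CUBIC))
w2=np.load("w2.npy",allow_pickle=True).item();w3=np.load("w3.npy",allow_pickle=True).item()
print("tin single-view",onz(w2,376,67,.038),onz(w3,563,69,.038))
E
```

```text
tcp px [321.4754044  245.05461058] 15mm above tip [321.57231815 218.45733701]
dish [0.5641 0.1812 0.0145] [0.5632 0.1829 0.0205] well top [0.5552 0.271  0.0385]
tin single-view [ 0.43628503 -0.00745843  0.038     ] [ 0.43589989 -0.00739654  0.038     ]
```

View pics/t5.png

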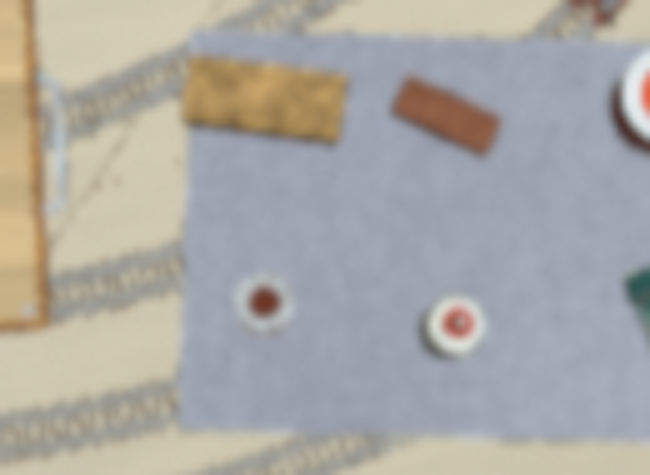

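move_arm:
  commands:
    - {"hand":7,"travel":[-3.6,-2.2,-0.5],"twist":[0,0,0]}
    - {"hand":7,"travel":[-3.6,-2.2,-0.5],"twist":[0,0,0]}
    - {"hand":7,"travel":[-3.6,-2.3,0],"twist":[0,0,0]}
    - {"hand":7,"travel":[-3.6,-2.3,0],"twist":[0,0,0]}
    - {"hand":7,"travel":[-3.6,-2.3,0],"twist":[0,0,0]}
  force: 25

```text
time: 7.23
position: [0.4371, -0.0037, 0.1172]
tool_rot: [0.673, 0.739, -0.0, 0.0]
ft_force: [0.6, -1.0, -0.7]
grip_width: 0.0506
grip_force: 0.0
```

move_arm:
  commands:
    - {"hand":7,"travel":[0,0,1],"twist":[0,0,0]}
    - {"hand":7,"travel":[0,0,1],"twist":[0,0,0]}
    - {"hand":7,"travel":[0,0,0],"twist":[0,0,0]}
    - {"hand":7,"travel":[0,0,0],"twist":[0,0,0]}

```text
time: 7.57
position: [0.4381, -0.0026, 0.0969]
tool_rot: [0.674, 0.739, -0.0, -0.001]
ft_force: [-0.4, 0.4, 0.7]
grip_width: 0.0692
grip_force: 0.0
```

```bash
python3 - <<'E'
from h import *
togo([.436,-.0075,.033],.096)
print(robot.get_obs()["grip_width"])
E
```

```text
travel [-0.48 -0.24  6.39] twist z -0.2 pos [ 0.4381 -0.0026  0.0969] t 7.57 tilt [-0.0012  0.0003] q6 -0.35
0.06919786141442687
```

move_arm:
  commands:
    - {"hand":6,"travel":[-0.5,-0.25,2.5],"twist":[0,0,0]}
    - {"hand":5,"travel":[0,0,2.4],"twist":[0,0,0]}
    - {"hand":5,"travel":[0,0,1.5],"twist":[0,0,0]}
    - {"hand":4.5,"travel":[0,0,0],"twist":[0,0,0]}
    - {"hand":4.0,"travel":[0,0,0],"twist":[0,0,0]}

```text
time: 7.98
position: [0.4366, -0.0067, 0.0329]
tool_rot: [0.673, 0.74, -0.0, -0.001]
ft_force: [-0.1, 0.6, -0.5]
grip_width: 0.0463
grip_force: 0.0
```

move_arm:
  commands:
    - {"hand":2,"travel":[0,0,0],"twist":[0,0,0]}
    - {"hand":2,"travel":[0,0,0],"twist":[0,0,0]}
    - {"hand":2,"travel":[0,0,0],"twist":[0,0,0]}
    - {"hand":2,"travel":[0,0,0],"twist":[0,0,0]}

```text
time: 8.32
position: [0.4373, -0.0071, 0.0338]
tool_rot: [0.673, 0.74, 0.0, 0.001]
ft_force: [0.6, 0.1, -0.9]
grip_width: 0.0236
grip_force: 0.0
```

move_arm:
  commands:
    - {"hand":2,"travel":[0,0,0],"twist":[0,0,0]}
    - {"hand":2,"travel":[0,0,0],"twist":[0,0,0]}

```text
time: 8.48
position: [0.4369, -0.0071, 0.0333]
tool_rot: [0.673, 0.74, 0.0, 0.0]
ft_force: [-0.8, 0.6, -0.2]
grip_width: 0.0206
grip_force: 0.0
```

```bash
python3 - <<'E'
from h import *
w=cam("wrist");s=cam("scene");t=cam("top")
print(robot.get_obs()["grip_width"])
a=cv2.resize(w["frame"][100:400,170:470],(400,400));b=cv2.resize(s["frame"][170:250,280:360],(400,400),interpolation=cv2.INTER_CUBIC)
c=cv2.resize(t["frame"][195:275,280:360],(400,400),interpolation=cv2.INTER_CUBIC)
cv2.imwrite("pics/x6.png",np.hstack([a,b])[:,:,::-1]); cv2.imwrite("pics/x6c.png",c[:,:,::-1])
E
```

```text
0.02002850270933648
```

View pics/x6.png

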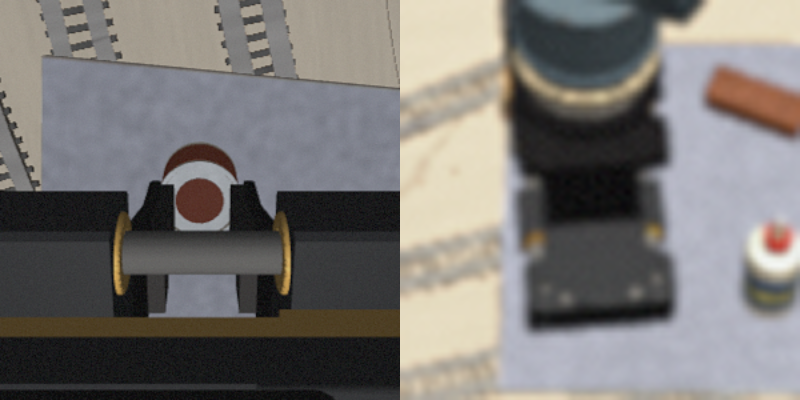

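move_arm:
  commands:
    - {"hand":2,"travel":[0,0,0.2],"twist":[0,0,0]}
    - {"hand":2,"travel":[0,0,0],"twist":[0,0,0]}

```text
time: 8.8
position: [0.4366, -0.007, 0.0307]
tool_rot: [0.673, 0.74, -0.0, -0.0]
ft_force: [0.6, 0.2, 0.0]
grip_width: 0.0206
grip_force: 0.0
```

move_arm:
  commands:
    - {"hand":2,"travel":[0,0,0.2],"twist":[0,0,0]}
    - {"hand":2,"travel":[0,0,0],"twist":[0,0,0]}

```text
time: 8.97
position: [0.4365, -0.007, 0.0286]
tool_rot: [0.673, 0.74, -0.0, -0.0]
ft_force: [0.2, 0.1, 0.7]
grip_width: 0.0198
grip_force: 0.0
```

move_arm:
  commands:
    - {"hand":2,"travel":[0,0,0.1],"twist":[0,0,0]}
    - {"hand":2,"travel":[0,0,0],"twist":[0,0,0]}

```text
time: 9.13
position: [0.4367, -0.007, 0.0282]
tool_rot: [0.673, 0.74, -0.0, 0.0]
ft_force: [-0.3, 1.3, 3.5]
grip_width: 0.0199
grip_force: 1.7
```

move_arm:
  commands:
    - {"hand":6,"travel":[0,0,-1.5],"twist":[0,0,0]}
    - {"hand":6,"travel":[0,0,0],"twist":[0,0,0]}
    - {"hand":6,"travel":[0,0,0],"twist":[0,0,0]}
    - {"hand":6,"travel":[0,0,0],"twist":[0,0,0]}
    - {"hand":6,"travel":[0,0,0],"twist":[0,0,0]}

```text
time: 9.55
position: [0.4365, -0.007, 0.0426]
tool_rot: [0.673, 0.74, -0.0, -0.0]
ft_force: [-0.3, 0.1, 0.2]
grip_width: 0.0455
grip_force: 0.0
```

move_arm:
  commands:
    - {"hand":6,"travel":[0,0,0],"twist":[0,0,0]}
    - {"hand":6,"travel":[0,0,0],"twist":[0,0,0]}
    - {"hand":6,"travel":[0,0,0],"twist":[0,0,0]}
    - {"hand":6,"travel":[0,0,1.5],"twist":[0,0,0]}
    - {"hand":6,"travel":[0,0,0],"twist":[0,0,0]}

```text
time: 9.97
position: [0.4361, -0.0069, 0.0268]
tool_rot: [0.673, 0.74, -0.001, -0.001]
ft_force: [0.0, -0.1, 0.4]
grip_width: 0.0599
grip_force: 0.0
```

move_arm:
  commands:
    - {"hand":6,"travel":[0,0,0.7],"twist":[0,0,0]}
    - {"hand":6,"travel":[0,0,0.7],"twist":[0,0,0]}
    - {"hand":6,"travel":[0,0,0.4],"twist":[0,0,0]}
    - {"hand":6,"travel":[0,0,0],"twist":[0,0,0]}

```text
time: 10.3
position: [0.4363, -0.007, 0.0092]
tool_rot: [0.673, 0.74, -0.0, -0.001]
ft_force: [0.1, 0.1, -0.4]
grip_width: 0.06
grip_force: 0.0
```

move_arm:
  commands:
    - {"hand":2.5,"travel":[0,0,0],"twist":[0,0,0]}
    - {"hand":2.5,"travel":[0,0,0],"twist":[0,0,0]}
    - {"hand":2.5,"travel":[0,0,0],"twist":[0,0,0]}
    - {"hand":2.5,"travel":[0,0,0],"twist":[0,0,0]}
    - {"hand":2.5,"travel":[0,0,0],"twist":[0,0,0]}
  force: 15

```text
time: 10.72
position: [0.4369, -0.0071, 0.0102]
tool_rot: [0.673, 0.74, 0.0, 0.0]
ft_force: [-0.2, -0.3, -0.8]
grip_width: 0.0342
grip_force: 0.1
```

move_arm:
  commands:
    - {"hand":2.5,"travel":[0,0,0],"twist":[0,0,0]}
    - {"hand":2.5,"travel":[0,0,0],"twist":[0,0,0]}
    - {"hand":2.5,"travel":[0,0,-0.2],"twist":[0,0,0]}

```text
time: 10.97
position: [0.4366, -0.0071, 0.0119]
tool_rot: [0.673, 0.74, -0.0, -0.0]
ft_force: [-0.4, 0.6, -0.8]
grip_width: 0.0323
grip_force: 15.0
```

```bash
python3 - <<'E'
from h import *
togo([.5637,.182,.08],.096)
E
```

```text
travel [17.63 14.42 -6.81] twist z -0.1 pos [ 0.4366 -0.0071  0.0119] t 10.97 tilt [-0.0003  0.0001] q6 -0.37
```

move_arm:
  commands:
    - {"hand":2.5,"travel":[0,0,-2],"twist":[0,0,0]}
    - {"hand":2.5,"travel":[0,0,-3],"twist":[0,0,0]}
    - {"hand":2.5,"travel":[2.5,2.0,-1.8],"twist":[0,0,0]}
    - {"hand":2.5,"travel":[2.9,2.4,0],"twist":[0,0,0]}
    - {"hand":2.5,"travel":[2.9,2.4,0],"twist":[0,0,0]}

```text
time: 11.38
position: [0.498, 0.0825, 0.0817]
tool_rot: [0.674, 0.739, 0.001, 0.001]
ft_force: [0.0, -0.5, -0.2]
grip_width: 0.0327
grip_force: 15.0
```

move_arm:
  commands:
    - {"hand":2.5,"travel":[2.9,2.4,0],"twist":[0,0,0]}
    - {"hand":2.5,"travel":[2.9,2.4,0],"twist":[0,0,0]}
    - {"hand":2.5,"travel":[2.6,2.1,0],"twist":[0,0,0]}
    - {"hand":2.5,"travel":[0.9,0.7,0],"twist":[0,0,0]}
    - {"hand":2.5,"travel":[0,0,0],"twist":[0,0,0]}

```text
time: 11.8
position: [0.565, 0.1841, 0.08]
tool_rot: [0.672, 0.741, 0.001, 0.001]
ft_force: [-0.6, -0.8, 0.1]
grip_width: 0.0324
grip_force: 15.0
```

move_arm:
  commands:
    - {"hand":2.5,"travel":[0,0,0],"twist":[0,0,0]}
    - {"hand":2.5,"travel":[0,0,0],"twist":[0,0,0]}

```text
time: 11.97
position: [0.5616, 0.1804, 0.0795]
tool_rot: [0.673, 0.739, -0.001, -0.001]
ft_force: [1.1, -0.1, 0.1]
grip_width: 0.0325
grip_force: 15.0
```

```bash
python3 - <<'E'
from h import *
togo([.5637,.182,.015],.096)
print(robot.get_obs()["grip_force"])
c=cam("wrist"); print("dish expect",proj(c,[.5637,.182,.0205]))
E
```

```text
travel [0.14 0.24 6.45] twist z -0.1 pos [0.5616 0.1804 0.0795] t 11.97 tilt [-0.0032 -0.0009] q6 0.03
14.999862458644202
dish expect [324.66810258 209.77022805]
```

move_arm:
  commands:
    - {"hand":2.5,"travel":[0.15,0.2,3],"twist":[0,0,0]}
    - {"hand":2.5,"travel":[0,0,2],"twist":[0,0,0]}
    - {"hand":2.5,"travel":[0,0,1],"twist":[0,0,0]}
    - {"hand":2.5,"travel":[0,0,0.4],"twist":[0,0,0]}
    - {"hand":2.5,"travel":[0,0,0],"twist":[0,0,0]}

```text
time: 12.43
position: [0.5642, 0.1822, 0.0155]
tool_rot: [0.674, 0.739, -0.001, -0.001]
ft_force: [-0.5, -0.3, -0.2]
grip_width: 0.032
grip_force: 15.0
```

move_arm:
  commands:
    - {"hand":2.5,"travel":[0,0,0.1],"twist":[0,0,0]}
    - {"hand":2.5,"travel":[0,0,0],"twist":[0,0,0]}

```text
time: 12.6
position: [0.566, 0.1831, 0.0156]
tool_rot: [0.673, 0.739, 0.001, 0.0]
ft_force: [0.0, 0.4, 0.1]
grip_width: 0.0319
grip_force: 15.0
```

move_arm:
  commands:
    - {"hand":2.5,"travel":[0,0,0.1],"twist":[0,0,0]}
    - {"hand":2.5,"travel":[0,0,0],"twist":[0,0,0]}
    - {"hand":5.5,"travel":[0,0,0],"twist":[0,0,0]}
    - {"hand":5.5,"travel":[0,0,0],"twist":[0,0,0]}
    - {"hand":5.5,"travel":[0,0,0],"twist":[0,0,0]}

```text
time: 13.02
position: [0.5654, 0.1835, 0.0141]
tool_rot: [0.673, 0.74, 0.0, 0.0]
ft_force: [0.8, 0.2, -0.1]
grip_width: 0.0449
grip_force: 0.0
```

move_arm:
  commands:
    - {"hand":5.5,"travel":[0,0,0],"twist":[0,0,0]}
    - {"hand":5.5,"travel":[0,0,-1.5],"twist":[0,0,0]}
    - {"hand":5.5,"travel":[0,0,-3],"twist":[0,0,0]}
    - {"hand":5.5,"travel":[0,0,-3],"twist":[0,0,0]}
    - {"hand":5.5,"travel":[0,0,-2],"twist":[0,0,0]}

```text
time: 13.43
position: [0.5662, 0.1836, 0.1111]
tool_rot: [0.673, 0.74, 0.001, 0.001]
ft_force: [0.0, 0.2, -0.2]
grip_width: 0.0545
grip_force: 0.0
```

move_arm:
  commands:
    - {"hand":5,"travel":[-3,0,0],"twist":[0,0,7]}
    - {"hand":5,"travel":[-3,0,0],"twist":[0,0,7]}
    - {"hand":5,"travel":[-3,0,0],"twist":[0,0,7]}
    - {"hand":5,"travel":[-3,0,0],"twist":[0,0,6]}
    - {"hand":5,"travel":[-3,0,0],"twist":[0,0,0]}

```text
time: 13.85
position: [0.5443, 0.0357, 0.1092]
tool_rot: [0.828, 0.561, 0.001, 0.001]
ft_force: [0.5, -0.2, -0.3]
grip_width: 0.0504
grip_force: 0.0
```

```bash
python3 - <<'E'
from h import *
togo([.545,-.107,.0085],-.375)
E
```

```text
travel [-13.23   5.34  10.07] twist z -0.3 pos [0.5443 0.0357 0.1092] t 13.85 tilt [ 0.0017 -0.0003] q6 0.24
```

move_arm:
  commands:
    - {"hand":5,"travel":[-3.3,1.3,0],"twist":[0,0,0]}
    - {"hand":5,"travel":[-3.3,1.3,0],"twist":[0,0,0]}
    - {"hand":5,"travel":[-3.3,1.3,0],"twist":[0,0,0]}
    - {"hand":5,"travel":[-3.3,1.4,0],"twist":[0,0,0]}
    - {"hand":5,"travel":[0,0,3],"twist":[0,0,0]}

```text
time: 14.27
position: [0.5506, -0.1136, 0.0835]
tool_rot: [0.829, 0.56, 0.004, 0.008]
ft_force: [1.7, -0.3, 0.2]
grip_width: 0.0498
grip_force: 0.0
```

move_arm:
  commands:
    - {"hand":5,"travel":[0,0,1],"twist":[0,0,0]}
    - {"hand":5,"travel":[0,0,0],"twist":[0,0,0]}
    - {"hand":5,"travel":[0,0,0],"twist":[0,0,0]}

```text
time: 14.52
position: [0.5431, -0.1038, 0.0682]
tool_rot: [0.827, 0.562, -0.001, -0.002]
ft_force: [0.6, 1.0, -0.1]
grip_width: 0.0499
grip_force: 0.0
```

```bash
python3 - <<'E'
from h import *
togo([.545,-.107,.009],-.375)
c=cam("wrist"); f=c["frame"].astype(int); 
m=((f[:,:,0]-f[:,:,2]>35)&(f[:,:,0]-f[:,:,1]>25)).astype(np.uint8); m[238:]=0
n,l,s,ce=cv2.connectedComponentsWithStats(m)
for i in range(1,n):
    if s[i,4]>200:
        r=cv2.minAreaRect(np.argwhere(l==i)[:,::-1].astype(np.float32)); print(s[i],ce[i].round(1),r,onz(c,*r[0],.028).round(4))
print(proj(c,[.545,-.107,.028]))
cv2.imwrite("pics/w7.png",c["frame"][:,:,::-1])
E
```

```text
travel [-0.23  0.31  5.92] twist z -0.1 pos [ 0.5431 -0.1038  0.0682] t 14.52 tilt [-0.0033  0.0016] q6 -0.02
[544   0  38  24 623] [562.8  10.6] ((562.6769409179688, 9.91537857055664), (24.310808181762695, 34.605690002441406), 82.87498474121094) [ 0.7117 -0.039   0.028 ]
[257  35  46  38 563] [278.7  53.6] ((280.44354248046875, 54.77981185913086), (42.10548400878906, 31.140512466430664), 23.498565673828125) [ 0.5583 -0.0031  0.028 ]
[ 310  179   38   59 2042] [328.4 208.9] ((328.67291259765625, 208.44781494140625), (36.15666961669922, 58.147701263427734), 1.6365771293640137) [ 0.5509 -0.0981  0.028 ]
[325.10195588 223.90387151]
```

move_arm:
  commands:
    - {"hand":5,"travel":[-0.1,0.4,2.5],"twist":[0,0,0]}
    - {"hand":5,"travel":[0,0,2],"twist":[0,0,0]}
    - {"hand":5,"travel":[0,0,1.0],"twist":[0,0,0]}
    - {"hand":5,"travel":[0,0,0.4],"twist":[0,0,0]}
    - {"hand":5,"travel":[0,0,0],"twist":[0,0,0]}

```text
time: 14.98
position: [0.5475, -0.1066, 0.0098]
tool_rot: [0.827, 0.563, -0.0, -0.001]
ft_force: [-0.4, -0.0, 0.3]
grip_width: 0.05
grip_force: 0.0
```

move_arm:
  commands:
    - {"hand":1.5,"travel":[0,0,0],"twist":[0,0,0]}
    - {"hand":1.5,"travel":[0,0,0],"twist":[0,0,0]}
    - {"hand":1.5,"travel":[0,0,0],"twist":[0,0,0]}
    - {"hand":1.5,"travel":[0,0,0],"twist":[0,0,0]}
    - {"hand":1.5,"travel":[0,0,0],"twist":[0,0,0]}
  force: 20

```text
time: 15.4
position: [0.548, -0.1077, 0.0106]
tool_rot: [0.827, 0.562, 0.0, 0.0]
ft_force: [-1.6, 0.2, 0.3]
grip_width: 0.0248
grip_force: 0.1
```

move_arm:
  commands:
    - {"hand":1.5,"travel":[0,0,0],"twist":[0,0,0]}
    - {"hand":1.5,"travel":[0,0,0],"twist":[0,0,0]}
    - {"hand":1.5,"travel":[0,0,0],"twist":[0,0,0]}

```text
time: 15.65
position: [0.548, -0.1077, 0.0105]
tool_rot: [0.827, 0.562, 0.0, 0.0]
ft_force: [-1.5, 1.1, 5.5]
grip_width: 0.0238
grip_force: 20.0
```

```bash
python3 - <<'E'
from h import *
o=robot.get_obs();print(o["grip_width"],o["grip_force"],R.from_quat(o["tool_rot"]).as_matrix()[:,:2].round(3).tolist())
togo([.546,.361,.08],.096+np.pi/2)
E
```

```text
0.023763763799041875 19.973691701889038 [[0.368, 0.93], [0.93, -0.368], [-0.0, 0.001]]
travel [ 43.5  -17.45  -6.96] twist z 62.9 pos [ 0.548  -0.1077  0.0105] t 15.65 tilt [ 0.0006 -0.0003] q6 -0.02
```

move_arm:
  commands:
    - {"hand":1.5,"travel":[0,0,-1],"twist":[0,0,0]}
    - {"hand":1.5,"travel":[0,0,-3],"twist":[0,0,0]}
    - {"hand":1.5,"travel":[0,0,-3],"twist":[0,0,7]}
    - {"hand":1.5,"travel":[0,0,-1],"twist":[0,0,7]}
    - {"hand":1.5,"travel":[0,0,0],"twist":[0,0,7]}

```text
time: 16.07
position: [0.55, -0.1084, 0.0935]
tool_rot: [0.917, 0.399, 0.002, 0.002]
ft_force: [0.6, -0.3, -0.5]
grip_width: 0.0239
grip_force: 20.0
```

move_arm:
  commands:
    - {"hand":1.5,"travel":[0,0,0],"twist":[0,0,7]}
    - {"hand":1.5,"travel":[0,0,0],"twist":[0,0,7]}
    - {"hand":1.5,"travel":[0,0,0],"twist":[0,0,7]}
    - {"hand":1.5,"travel":[0,0,0],"twist":[0,0,7]}
    - {"hand":1.5,"travel":[0,0,0],"twist":[0,0,7]}

```text
time: 16.48
position: [0.5476, -0.1075, 0.0902]
tool_rot: [0.994, 0.105, -0.0, -0.0]
ft_force: [-0.3, 0.1, -0.7]
grip_width: 0.0239
grip_force: 20.0
```

move_arm:
  commands:
    - {"hand":1.5,"travel":[0,0,0],"twist":[0,0,7]}
    - {"hand":1.5,"travel":[0.3,-3,0],"twist":[0,0,0]}
    - {"hand":1.5,"travel":[0.3,-3.8,0],"twist":[0,0,0]}
    - {"hand":1.5,"travel":[0.3,-3.8,0],"twist":[0,0,0]}
    - {"hand":1.5,"travel":[0.3,-3.8,0],"twist":[0,0,0]}

```text
time: 16.9
position: [0.5459, 0.038, 0.0902]
tool_rot: [0.999, 0.046, -0.0, -0.0]
ft_force: [0.9, 0.8, -0.4]
grip_width: 0.0239
grip_force: 20.0
```

move_arm:
  commands:
    - {"hand":1.5,"travel":[0.3,-3.8,0],"twist":[0,0,0]}
    - {"hand":1.5,"travel":[0.3,-3.8,0],"twist":[0,0,0]}
    - {"hand":1.5,"travel":[0.3,-3.8,0],"twist":[0,0,0]}
    - {"hand":1.5,"travel":[0.3,-3.8,0],"twist":[0,0,0]}
    - {"hand":1.5,"travel":[0.3,-3.8,0],"twist":[0,0,0]}

```text
time: 17.32
position: [0.5428, 0.2293, 0.0903]
tool_rot: [0.999, 0.047, -0.0, 0.0]
ft_force: [0.0, -1.0, -0.1]
grip_width: 0.0235
grip_force: 20.0
```

move_arm:
  commands:
    - {"hand":1.5,"travel":[0.3,-3,0],"twist":[0,0,0]}
    - {"hand":1.5,"travel":[0.3,-2,0],"twist":[0,0,0]}
    - {"hand":1.5,"travel":[0,0,0],"twist":[0,0,0]}
    - {"hand":1.5,"travel":[0,0,0],"twist":[0,0,0]}
    - {"hand":1.5,"travel":[0,0,0],"twist":[0,0,0]}

```text
time: 17.73
position: [0.5441, 0.2772, 0.0899]
tool_rot: [0.999, 0.047, -0.0, 0.0]
ft_force: [-0.5, -0.0, -0.6]
grip_width: 0.0238
grip_force: 20.0
```

```bash
python3 - <<'E'
from h import *
togo([.546,.361,.0155],.096+np.pi/2)
o=robot.get_obs();print(o["grip_width"],o["grip_force"],o["ft_force"])
E
```

```text
travel [ 0.98 -8.33  7.43] twist z -0.1 pos [0.5441 0.2772 0.0899] t 17.73 tilt [-0.0009 -0.0007] q6 1.77
0.02382769106966099 19.97338593006134 [-0.48611372 -0.01824681 -0.63923334]
```

move_arm:
  commands:
    - {"hand":1.5,"travel":[0.4,-3.0,0],"twist":[0,0,0]}
    - {"hand":1.5,"travel":[0.4,-3.0,0],"twist":[0,0,0]}
    - {"hand":1.5,"travel":[0.2,-2.3,0],"twist":[0,0,0]}
    - {"hand":1.5,"travel":[0,0,2],"twist":[0,0,0]}
    - {"hand":1.5,"travel":[0,0,2],"twist":[0,0,0]}

```text
time: 18.15
position: [0.5484, 0.3618, 0.051]
tool_rot: [0.999, 0.047, 0.002, -0.001]
ft_force: [0.6, -0.2, -0.4]
grip_width: 0.0237
grip_force: 20.0
```

move_arm:
  commands:
    - {"hand":1.5,"travel":[0,0,0],"twist":[0,0,0]}
    - {"hand":1.5,"travel":[0,0,0],"twist":[0,0,0]}
    - {"hand":1.5,"travel":[0,0,0],"twist":[0,0,0]}

```text
time: 18.4
position: [0.5475, 0.3603, 0.0506]
tool_rot: [0.999, 0.046, 0.0, -0.0]
ft_force: [-0.1, -0.6, -0.1]
grip_width: 0.0236
grip_force: 20.0
```

```bash
python3 - <<'E'
from h import *
togo([.546,.361,.0155],.096+np.pi/2)
E
```

```text
travel [-0.14 -0.08  3.51] twist z -0.2 pos [0.5475 0.3603 0.0506] t 18.40 tilt [0.0004 0.    ] q6 1.89
```

move_arm:
  commands:
    - {"hand":1.5,"travel":[-0.1,-0.1,2],"twist":[0,0,0]}
    - {"hand":1.5,"travel":[0,0,1],"twist":[0,0,0]}
    - {"hand":1.5,"travel":[0,0,0.4],"twist":[0,0,0]}
    - {"hand":1.5,"travel":[0,0,0],"twist":[0,0,0]}
    - {"hand":1.5,"travel":[0,0,0],"twist":[0,0,0]}

```text
time: 18.82
position: [0.546, 0.3622, 0.0165]
tool_rot: [0.999, 0.047, 0.0, -0.0]
ft_force: [-0.0, 0.9, 0.4]
grip_width: 0.0234
grip_force: 20.0
```

move_arm:
  commands:
    - {"hand":1.5,"travel":[0,0,0.1],"twist":[0,0,0]}
    - {"hand":1.5,"travel":[0,0,0],"twist":[0,0,0]}

```text
time: 18.98
position: [0.546, 0.3625, 0.0155]
tool_rot: [0.999, 0.047, 0.0, -0.0]
ft_force: [-0.2, 0.0, -0.2]
grip_width: 0.0233
grip_force: 20.0
```

move_arm:
  commands:
    - {"hand":4.5,"travel":[0,0,0.05],"twist":[0,0,0]}
    - {"hand":4.5,"travel":[0,0,0],"twist":[0,0,0]}
    - {"hand":4.5,"travel":[0,0,0],"twist":[0,0,0]}
    - {"hand":4.5,"travel":[0,0,0],"twist":[0,0,0]}
    - {"hand":4.5,"travel":[0,0,0],"twist":[0,0,0]}

```text
time: 19.4
position: [0.5457, 0.3624, 0.0145]
tool_rot: [0.999, 0.047, 0.0, -0.0]
ft_force: [0.8, 0.1, -0.8]
grip_width: 0.0433
grip_force: 0.0
```

move_arm:
  commands:
    - {"hand":4.5,"travel":[0,0,-1.5],"twist":[0,0,0]}
    - {"hand":4.5,"travel":[0,0,-3],"twist":[0,0,0]}
    - {"hand":4.5,"travel":[0,0,-3],"twist":[0,0,0]}
    - {"hand":4.5,"travel":[0,0,-2],"twist":[0,0,0]}
    - {"hand":4.5,"travel":[-0.8,3,0],"twist":[0,0,3]}

```text
time: 19.82
position: [0.5457, 0.3375, 0.1152]
tool_rot: [1.0, 0.022, 0.007, -0.004]
ft_force: [1.3, 0.0, 0.2]
grip_width: 0.0449
grip_force: 0.0
```

move_arm:
  commands:
    - {"hand":4.5,"travel":[-0.8,3.8,0],"twist":[0,0,0]}
    - {"hand":4.5,"travel":[-0.8,3.8,0],"twist":[0,0,0]}
    - {"hand":4.5,"travel":[-0.6,3.8,0],"twist":[0,0,0]}
    - {"hand":4.5,"travel":[-0.6,3.8,0],"twist":[0,0,0]}
    - {"hand":4.5,"travel":[-0.6,3.8,0],"twist":[0,0,0]}

```text
time: 20.23
position: [0.514, 0.139, 0.1097]
tool_rot: [1.0, 0.021, 0.0, 0.0]
ft_force: [1.6, -0.3, 0.2]
grip_width: 0.0452
grip_force: 0.0
```

move_arm:
  commands:
    - {"hand":4.5,"travel":[-0.6,3.8,0],"twist":[0,0,0]}
    - {"hand":4.5,"travel":[-0.6,3.8,0],"twist":[0,0,0]}
    - {"hand":4.5,"travel":[-0.6,3.8,0],"twist":[0,0,0]}
    - {"hand":4.5,"travel":[-0.6,3.8,0],"twist":[0,0,0]}
    - {"hand":4.5,"travel":[-0.6,3.8,0],"twist":[0,0,0]}

```text
time: 20.65
position: [0.4921, -0.0524, 0.1097]
tool_rot: [1.0, 0.021, 0.0, 0.0]
ft_force: [0.8, -0.5, -0.9]
grip_width: 0.0451
grip_force: 0.0
```

move_arm:
  commands:
    - {"hand":4.5,"travel":[-0.6,3.8,0],"twist":[0,0,0]}
    - {"hand":4.5,"travel":[-0.6,3.8,0],"twist":[0,0,0]}
    - {"hand":4.5,"travel":[-0.6,3.8,0],"twist":[0,0,0]}
    - {"hand":4.5,"travel":[0,0,0],"twist":[0,0,0]}
    - {"hand":4.5,"travel":[0,0,0],"twist":[0,0,0]}

```text
time: 21.07
position: [0.4793, -0.1677, 0.1096]
tool_rot: [1.0, 0.019, 0.0, 0.0]
ft_force: [0.3, 0.5, -0.3]
grip_width: 0.0452
grip_force: 0.0
```

```bash
python3 - <<'E'
from h import *
togo([.466,-.3285,.06],1.615)
E
```

```text
travel [-1.93 16.02  4.97] twist z -0.4 pos [ 0.4793 -0.1677  0.1096] t 21.07 tilt [ 0.001  -0.0005] q6 0.98
```

move_arm:
  commands:
    - {"hand":4.5,"travel":[-0.5,4.0,0],"twist":[0,0,0]}
    - {"hand":4.5,"travel":[-0.5,4.0,0],"twist":[0,0,0]}
    - {"hand":4.5,"travel":[-0.5,4.0,0],"twist":[0,0,0]}
    - {"hand":4.5,"travel":[-0.4,4.0,0],"twist":[0,0,0]}
    - {"hand":4.5,"travel":[0,0,2.5],"twist":[0,0,0]}

```text
time: 21.48
position: [0.4717, -0.336, 0.0888]
tool_rot: [1.0, 0.019, 0.006, 0.007]
ft_force: [0.9, -1.0, -0.2]
grip_width: 0.0452
grip_force: 0.0
```

move_arm:
  commands:
    - {"hand":4.5,"travel":[0,0,2.5],"twist":[0,0,0]}
    - {"hand":4.5,"travel":[0,0,0],"twist":[0,0,0]}
    - {"hand":4.5,"travel":[0,0,0],"twist":[0,0,0]}
    - {"hand":4.5,"travel":[0,0,0],"twist":[0,0,0]}

```text
time: 21.82
position: [0.4675, -0.3247, 0.0601]
tool_rot: [1.0, 0.022, 0.0, -0.0]
ft_force: [0.1, 0.0, -1.2]
grip_width: 0.0449
grip_force: 0.0
```

```bash
python3 - <<'E'
from h import *
togo([.466,-.3285,.003],1.615)
c=cam("wrist"); f=c["frame"].astype(int); cv2.imwrite("pics/w8.png",c["frame"][:,:,::-1])
m=((f[:,:,0]-f[:,:,2]>60)&(f[:,:,0]-f[:,:,1]>60)).astype(np.uint8)
n,l,s,ce=cv2.connectedComponentsWithStats(m)
for i in range(1,n):
    if s[i,4]>100: print(s[i],ce[i].round(1),onz(c,*ce[i],.02).round(4))
print(proj(c,[.492,-.3285,.018]),proj(c,[.57,-.324,.0175]))
E
```

```text
travel [-0.17  0.37  5.71] twist z -0.0 pos [ 0.4675 -0.3247  0.0601] t 21.82 tilt [0.0001 0.0001] q6 0.72
[  82   22   78   82 4831] [120.4  62.7] [ 0.5584 -0.2072  0.02  ]
[317 185  20  22 334] [327.  196.7] [ 0.4846 -0.3289  0.02  ]
[ 317  210   20   63 1158] [326.3 241.3] [ 0.4544 -0.3299  0.02  ]
[326.90461599 184.62479844] [325.70609326  51.36103035]
```

View pics/w8.png

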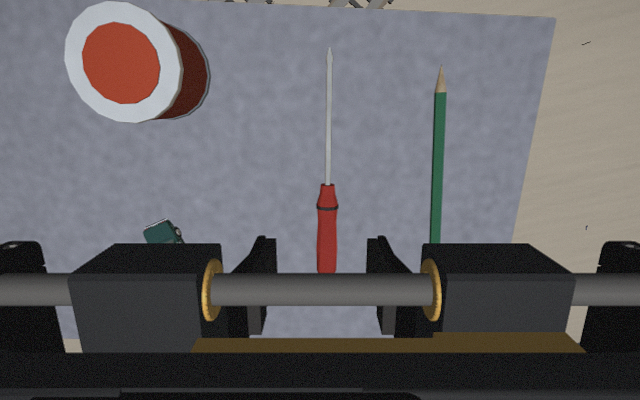

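move_arm:
  commands:
    - {"hand":4.5,"travel":[-0.1,0.35,2.5],"twist":[0,0,0]}
    - {"hand":4.5,"travel":[0,0,2],"twist":[0,0,0]}
    - {"hand":4.5,"travel":[0,0,0.8],"twist":[0,0,0]}
    - {"hand":4.5,"travel":[0,0,0.2],"twist":[0,0,0]}
    - {"hand":4.5,"travel":[0,0,0],"twist":[0,0,0]}

```text
time: 22.28
position: [0.4664, -0.3292, 0.005]
tool_rot: [1.0, 0.021, 0.0, 0.0]
ft_force: [-0.9, 0.0, -0.1]
grip_width: 0.0453
grip_force: 0.0
```

move_arm:
  commands:
    - {"hand":0.5,"travel":[0,0,0],"twist":[0,0,0]}
    - {"hand":0.5,"travel":[0,0,0],"twist":[0,0,0]}
    - {"hand":0.5,"travel":[0,0,0],"twist":[0,0,0]}
    - {"hand":0.5,"travel":[0,0,0],"twist":[0,0,0]}
    - {"hand":0.5,"travel":[0,0,0],"twist":[0,0,0]}

```text
time: 22.7
position: [0.4662, -0.3297, 0.005]
tool_rot: [1.0, 0.021, 0.0, 0.0]
ft_force: [0.3, -0.3, 0.1]
grip_width: 0.0193
grip_force: 0.0
```

move_arm:
  commands:
    - {"hand":0.5,"travel":[0,0,0],"twist":[0,0,0]}
    - {"hand":0.5,"travel":[0,0,0],"twist":[0,0,0]}
    - {"hand":0.5,"travel":[0,0,0],"twist":[0,0,0]}

```text
time: 22.95
position: [0.4661, -0.3296, 0.0047]
tool_rot: [1.0, 0.021, 0.0, 0.0]
ft_force: [1.0, 0.3, 3.2]
grip_width: 0.0118
grip_force: 20.0
```

```bash
python3 - <<'E'
from h import *
o=robot.get_obs();print(o["grip_width"],o["grip_force"],o["ft_force"])
togo([.466,-.3285,.0045],1.615)
togo([.4584,.2277,.08],.096)
E
```

```text
0.011844590533236993 20.00040113925934 [0.98261601 0.28280919 3.15945225]
travel [-0.   -0.11  0.02] twist z -0.1 pos [ 0.4661 -0.3296  0.0047] t 22.95 tilt [ 0.0002 -0.0002] q6 0.72
travel [  1.55 -55.71  -7.54] twist z 86.9 pos [ 0.4661 -0.3296  0.0047] t 22.95 tilt [ 0.0002 -0.0002] q6 0.72
```

move_arm:
  commands:
    - {"hand":0.5,"travel":[0,0,-1],"twist":[0,0,0]}
    - {"hand":0.5,"travel":[0,0,-3],"twist":[0,0,0]}
    - {"hand":0.5,"travel":[0,0,-3.5],"twist":[0,0,0]}
    - {"hand":0.5,"travel":[0,0,-3],"twist":[0,0,0]}
    - {"hand":0.5,"travel":[0,-2,-1],"twist":[0,0,0]}

```text
time: 23.37
position: [0.4686, -0.3153, 0.1247]
tool_rot: [1.0, 0.02, 0.004, 0.005]
ft_force: [1.3, -0.7, -0.1]
grip_width: 0.0123
grip_force: 20.0
```

move_arm:
  commands:
    - {"hand":0.5,"travel":[0.1,-3.6,0],"twist":[0,0,0]}
    - {"hand":0.5,"travel":[0.1,-3.6,0],"twist":[0,0,0]}
    - {"hand":0.5,"travel":[0.1,-3.6,0],"twist":[0,0,0]}
    - {"hand":0.5,"travel":[0.1,-3.6,0],"twist":[0,0,0]}
    - {"hand":0.5,"travel":[0.1,-3.6,0],"twist":[0,0,0]}

```text
time: 23.78
position: [0.4623, -0.128, 0.1201]
tool_rot: [1.0, 0.02, 0.0, 0.0]
ft_force: [0.3, 0.6, -0.7]
grip_width: 0.0117
grip_force: 20.0
```

move_arm:
  commands:
    - {"hand":0.5,"travel":[0.1,-3.6,0],"twist":[0,0,0]}
    - {"hand":0.5,"travel":[0.1,-3.6,0],"twist":[0,0,0]}
    - {"hand":0.5,"travel":[0.1,-3.6,0],"twist":[0,0,0]}
    - {"hand":0.5,"travel":[0.1,-3.6,0],"twist":[0,0,0]}
    - {"hand":0.5,"travel":[0.1,-3.6,0],"twist":[0,0,0]}

```text
time: 24.2
position: [0.4598, 0.0522, 0.12]
tool_rot: [1.0, 0.021, 0.0, 0.0]
ft_force: [0.9, -0.4, -0.7]
grip_width: 0.0118
grip_force: 20.0
```

move_arm:
  commands:
    - {"hand":0.5,"travel":[0.1,-3.6,0],"twist":[0,0,0]}
    - {"hand":0.5,"travel":[0.1,-3.6,0],"twist":[0,0,0]}
    - {"hand":0.5,"travel":[0.1,-3.6,0],"twist":[0,0,0]}
    - {"hand":0.5,"travel":[0.1,-3.6,0],"twist":[0,0,0]}
    - {"hand":0.5,"travel":[0.1,-3.0,0],"twist":[0,0,0]}

```text
time: 24.62
position: [0.4574, 0.2271, 0.12]
tool_rot: [1.0, 0.021, 0.0, -0.0]
ft_force: [0.5, -1.2, -0.5]
grip_width: 0.0122
grip_force: 20.0
```

move_arm:
  commands:
    - {"hand":0.5,"travel":[0,0,0],"twist":[0,0,-7]}
    - {"hand":0.5,"travel":[0,0,0],"twist":[0,0,-7]}
    - {"hand":0.5,"travel":[0,0,0],"twist":[0,0,-7]}
    - {"hand":0.5,"travel":[0,0,0],"twist":[0,0,-7]}
    - {"hand":0.5,"travel":[0,0,0],"twist":[0,0,-7]}

```text
time: 25.03
position: [0.4577, 0.2249, 0.1199]
tool_rot: [0.946, 0.324, 0.0, 0.0]
ft_force: [0.1, -0.3, -0.8]
grip_width: 0.0122
grip_force: 20.0
```

move_arm:
  commands:
    - {"hand":0.5,"travel":[0,0,0],"twist":[0,0,-7]}
    - {"hand":0.5,"travel":[0,0,0],"twist":[0,0,-7]}
    - {"hand":0.5,"travel":[0,0,0],"twist":[0,0,-7]}
    - {"hand":0.5,"travel":[0,0,0],"twist":[0,0,-7]}
    - {"hand":0.5,"travel":[0,0,0],"twist":[0,0,-7]}

```text
time: 25.45
position: [0.4578, 0.2246, 0.1199]
tool_rot: [0.805, 0.593, 0.0, 0.0]
ft_force: [0.0, 0.3, -0.0]
grip_width: 0.0124
grip_force: 20.0
```

move_arm:
  commands:
    - {"hand":0.5,"travel":[0,0,0],"twist":[0,0,-7]}
    - {"hand":0.5,"travel":[0,0,0],"twist":[0,0,-7]}
    - {"hand":0.5,"travel":[0,0,0],"twist":[0,0,-7]}
    - {"hand":0.5,"travel":[0,0,0],"twist":[0,0,-2]}
    - {"hand":0.5,"travel":[0,0,0],"twist":[0,0,0]}

```text
time: 25.87
position: [0.4578, 0.2246, 0.1199]
tool_rot: [0.673, 0.74, 0.0, 0.0]
ft_force: [0.2, 0.4, 0.2]
grip_width: 0.0124
grip_force: 20.0
```

```bash
python3 - <<'E'
from h import *
o=robot.get_obs();print(o["grip_width"],o["grip_force"],o["ft_force"])
togo([.4584,.2277,.08],.096)
E
```

```text
0.01242411733825344 19.999117255210876 [0.15262938 0.41168666 0.16186172]
travel [0.3  0.09 3.99] twist z -0.1 pos [0.4578 0.2246 0.1199] t 25.87 tilt [0.0001 0.    ] q6 0.14
```

move_arm:
  commands:
    - {"hand":0.5,"travel":[0.3,0.1,3],"twist":[0,0,0]}
    - {"hand":0.5,"travel":[0,0,3],"twist":[0,0,0]}
    - {"hand":0.5,"travel":[0,0,2.5],"twist":[0,0,0]}
    - {"hand":0.5,"travel":[0,0,1.4],"twist":[0,0,0]}
    - {"hand":0.5,"travel":[0,0,0.5],"twist":[0,0,0]}

```text
time: 26.28
position: [0.4571, 0.2273, 0.0135]
tool_rot: [0.674, 0.739, -0.002, -0.001]
ft_force: [-0.4, -0.7, -0.9]
grip_width: 0.0124
grip_force: 20.0
```

move_arm:
  commands:
    - {"hand":0.5,"travel":[0,0,0.2],"twist":[0,0,0]}
    - {"hand":0.5,"travel":[0,0,0],"twist":[0,0,0]}
    - {"hand":0.5,"travel":[0,0,0],"twist":[0,0,0]}

```text
time: 26.53
position: [0.4594, 0.228, 0.0144]
tool_rot: [0.673, 0.739, 0.001, 0.001]
ft_force: [0.6, -0.2, -0.9]
grip_width: 0.0121
grip_force: 20.0
```

```bash
python3 - <<'E'
from h import *
togo([.4584,.2277,.012],.096)
E
```

```text
travel [-0.02 -0.1   0.24] twist z -0.1 pos [0.4594 0.228  0.0144] t 26.53 tilt [0.0019 0.0005] q6 0.15
```

move_arm:
  commands:
    - {"hand":0.5,"travel":[0,0,0.2],"twist":[0,0,0]}
    - {"hand":0.5,"travel":[0,0,0],"twist":[0,0,0]}
    - {"hand":0.5,"travel":[0,0,0],"twist":[0,0,0]}

```text
time: 26.78
position: [0.459, 0.2279, 0.0121]
tool_rot: [0.673, 0.74, 0.001, 0.0]
ft_force: [1.1, 0.3, -0.7]
grip_width: 0.0121
grip_force: 20.0
```

move_arm:
  commands:
    - {"hand":0.5,"travel":[0,0,0.1],"twist":[0,0,0]}
    - {"hand":0.5,"travel":[0,0,0],"twist":[0,0,0]}
    - {"hand":0.5,"travel":[0,0,0],"twist":[0,0,0]}

```text
time: 27.03
position: [0.4586, 0.2277, 0.0105]
tool_rot: [0.673, 0.74, 0.0, 0.0]
ft_force: [-0.4, 0.5, -1.4]
grip_width: 0.0123
grip_force: 20.0
```

move_arm:
  commands:
    - {"hand":0.5,"travel":[0,0,-0.15],"twist":[0,0,0]}
    - {"hand":0.5,"travel":[0,0,0],"twist":[0,0,0]}
    - {"hand":4,"travel":[0,0,0],"twist":[0,0,0]}
    - {"hand":4,"travel":[0,0,0],"twist":[0,0,0]}
    - {"hand":4,"travel":[0,0,0],"twist":[0,0,0]}

```text
time: 27.45
position: [0.4587, 0.2278, 0.012]
tool_rot: [0.673, 0.74, 0.0, 0.0]
ft_force: [-0.2, -1.1, -1.1]
grip_width: 0.0251
grip_force: 0.0
```

move_arm:
  commands:
    - {"hand":4,"travel":[0,0,0],"twist":[0,0,0]}
    - {"hand":4,"travel":[0,0,0],"twist":[0,0,0]}
    - {"hand":6,"travel":[0,0,-2],"twist":[0,0,0]}
    - {"hand":6,"travel":[0,0,-3.5],"twist":[0,0,0]}
    - {"hand":6,"travel":[0,0,-3.5],"twist":[0,0,0]}

```text
time: 27.87
position: [0.4573, 0.2274, 0.1019]
tool_rot: [0.673, 0.74, -0.002, -0.001]
ft_force: [1.2, -0.9, 0.2]
grip_width: 0.0523
grip_force: 0.0
```

move_arm:
  commands:
    - {"hand":6,"travel":[-3,-0.2,-2.5],"twist":[0,0,0]}
    - {"hand":6,"travel":[-3.5,-0.2,0],"twist":[0,0,0]}
    - {"hand":6,"travel":[-3.5,-0.2,0],"twist":[0,0,0]}
    - {"hand":6,"travel":[-3.5,-0.2,0],"twist":[0,0,0]}
    - {"hand":6,"travel":[-3.5,-0.2,0],"twist":[0,0,0]}

```text
time: 28.28
position: [0.4644, 0.0562, 0.1274]
tool_rot: [0.673, 0.74, 0.0, 0.0]
ft_force: [0.5, -0.3, -0.2]
grip_width: 0.06
grip_force: 0.0
```

move_arm:
  commands:
    - {"hand":6,"travel":[-3.5,0,0],"twist":[0,0,0]}
    - {"hand":6,"travel":[-3.5,0,0],"twist":[0,0,0]}
    - {"hand":6,"travel":[-3.5,0,0],"twist":[0,0,0]}
    - {"hand":6,"travel":[-3,0,0],"twist":[0,0,0]}
    - {"hand":6,"travel":[0,0,0],"twist":[0,0,0]}

```text
time: 28.7
position: [0.4796, -0.0825, 0.1273]
tool_rot: [0.675, 0.738, 0.0, 0.003]
ft_force: [0.9, 0.5, 0.4]
grip_width: 0.0602
grip_force: 0.0
```

```bash
python3 - <<'E'
from h import *
togo([.424,-.1105,.13],.096)
t=cam("top"); cv2.imwrite("pics/t9.png",cv2.resize(t["frame"][160:270,160:320,::-1],None,fx=5,fy=5,interpolation=cv2.INTER_CUBIC))
E
```

```text
travel [-2.3  -5.79 -0.28] twist z -0.4 pos [ 0.4796 -0.0825  0.1273] t 28.70 tilt [ 0.0041 -0.0032] q6 -0.49
```

View pics/t9.png

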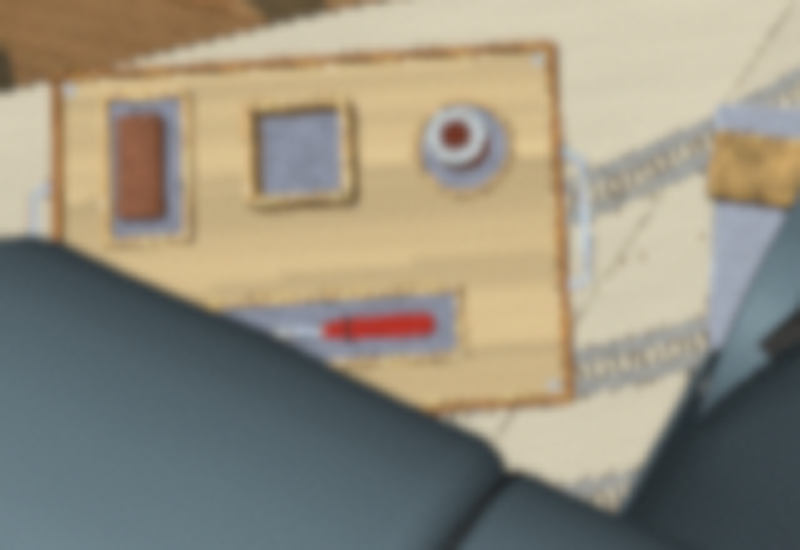

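move_arm:
  commands:
    - {"hand":6,"travel":[-1.2,-2.9,0],"twist":[0,0,0]}
    - {"hand":6,"travel":[-1.1,-2.9,0],"twist":[0,0,0]}
    - {"hand":6,"travel":[0,0,0],"twist":[0,0,0]}
    - {"hand":6,"travel":[0,0,0],"twist":[0,0,0]}
    - {"hand":6,"travel":[0,0,0],"twist":[0,0,0]}

```text
time: 29.17
position: [0.4223, -0.1046, 0.1272]
tool_rot: [0.673, 0.74, 0.0, 0.0]
ft_force: [0.3, 0.1, -0.5]
grip_width: 0.0603
grip_force: 0.0
```

```bash
python3 - <<'E'
from h import *
togo([.424,-.1105,.039],.096)
c=cam("wrist"); f=c["frame"].astype(int); cv2.imwrite("pics/w10.png",c["frame"][:,:,::-1])
m=((f[:,:,0]-f[:,:,2]>80)&(f[:,:,0]-f[:,:,1]>80)).astype(np.uint8)
n,l,s,ce=cv2.connectedComponentsWithStats(m)
for i in range(1,n):
    if s[i,4]>60: print(s[i],ce[i].round(1),onz(c,*ce[i],.072).round(4))
print("expect",proj(c,[.424,-.1105,.072]))
E
```

```text
travel [-0.6   0.11  8.82] twist z -0.1 pos [ 0.4223 -0.1046  0.1272] t 29.17 tilt [ 0.001  -0.0001] q6 -0.60
[313 215  23  23 270] [324.  224.2] [ 0.425  -0.1122  0.072 ]
expect [322.8220689  221.68378795]
```

move_arm:
  commands:
    - {"hand":6,"travel":[-0.65,0.15,1.5],"twist":[0,0,0]}
    - {"hand":6,"travel":[0,0,2],"twist":[0,0,0]}
    - {"hand":6,"travel":[0,0,2],"twist":[0,0,0]}
    - {"hand":6,"travel":[0,0,1],"twist":[0,0,0]}
    - {"hand":6,"travel":[0,0,0],"twist":[0,0,0]}

```text
time: 29.63
position: [0.4238, -0.1104, 0.0602]
tool_rot: [0.673, 0.74, -0.0, -0.002]
ft_force: [-0.2, -0.2, 0.2]
grip_width: 0.0602
grip_force: 0.0
```

move_arm:
  commands:
    - {"hand":6,"travel":[0,0,0.6],"twist":[0,0,0]}
    - {"hand":6,"travel":[0,0,0.6],"twist":[0,0,0]}
    - {"hand":6,"travel":[0,0,0.4],"twist":[0,0,0]}
    - {"hand":6,"travel":[0,0,0.4],"twist":[0,0,0]}
    - {"hand":6,"travel":[0,0,0.3],"twist":[0,0,0]}

```text
time: 30.05
position: [0.4241, -0.1116, 0.0388]
tool_rot: [0.673, 0.74, 0.0, 0.0]
ft_force: [0.8, 0.4, -0.2]
grip_width: 0.0602
grip_force: 0.0
```

move_arm:
  commands:
    - {"hand":2,"travel":[0,0,0],"twist":[0,0,0]}
    - {"hand":2,"travel":[0,0,0],"twist":[0,0,0]}
    - {"hand":2,"travel":[0,0,0],"twist":[0,0,0]}
    - {"hand":2,"travel":[0,0,0],"twist":[0,0,0]}
    - {"hand":2,"travel":[0,0,0],"twist":[0,0,0]}
  force: 18

```text
time: 30.47
position: [0.4239, -0.1116, 0.0392]
tool_rot: [0.673, 0.74, 0.0, 0.0]
ft_force: [-0.0, -0.0, 0.5]
grip_width: 0.0344
grip_force: 0.0
```

move_arm:
  commands:
    - {"hand":2,"travel":[0,0,0],"twist":[0,0,0]}
    - {"hand":2,"travel":[0,0,0],"twist":[0,0,0]}
    - {"hand":2,"travel":[0,0,0],"twist":[0,0,0]}

```text
time: 30.72
position: [0.424, -0.1116, 0.0391]
tool_rot: [0.673, 0.74, 0.0, 0.0]
ft_force: [0.7, -0.3, 1.6]
grip_width: 0.0312
grip_force: 17.7
```

```bash
python3 - <<'E'
from h import *
o=robot.get_obs();print(o["grip_width"],o["grip_force"],o["ft_force"])
togo([.5548,.2715,.11],.096)
E
```

```text
0.031178627743055312 17.684226036071777 [ 0.74495495 -0.27809486  1.59792949]
travel [36.91 16.62 -7.09] twist z -0.1 pos [ 0.424  -0.1116  0.0391] t 30.72 tilt [ 0.0005 -0.0003] q6 -0.61
```

move_arm:
  commands:
    - {"hand":2,"travel":[0,0,-1],"twist":[0,0,0]}
    - {"hand":2,"travel":[0,0,-3],"twist":[0,0,0]}
    - {"hand":2,"travel":[0,0,-3],"twist":[0,0,0]}
    - {"hand":2,"travel":[1,0.5,-1],"twist":[0,0,0]}
    - {"hand":2,"travel":[2.5,1.1,0],"twist":[0,0,0]}

```text
time: 31.13
position: [0.4387, -0.0776, 0.1216]
tool_rot: [0.674, 0.738, 0.001, 0.004]
ft_force: [0.7, -0.4, -0.3]
grip_width: 0.0316
grip_force: 17.7
```

move_arm:
  commands:
    - {"hand":2,"travel":[3.1,1.4,0],"twist":[0,0,0]}
    - {"hand":2,"travel":[3.1,1.4,0],"twist":[0,0,0]}
    - {"hand":2,"travel":[3.1,1.4,0],"twist":[0,0,0]}
    - {"hand":2,"travel":[3.1,1.4,0],"twist":[0,0,0]}
    - {"hand":2,"travel":[3.1,1.4,0],"twist":[0,0,0]}

```text
time: 31.55
position: [0.4915, 0.0874, 0.1189]
tool_rot: [0.673, 0.74, -0.0, -0.0]
ft_force: [-0.6, -0.4, -0.4]
grip_width: 0.0317
grip_force: 17.7
```

move_arm:
  commands:
    - {"hand":2,"travel":[3.1,1.4,0],"twist":[0,0,0]}
    - {"hand":2,"travel":[3.1,1.4,0],"twist":[0,0,0]}
    - {"hand":2,"travel":[3.1,1.4,0],"twist":[0,0,0]}
    - {"hand":2,"travel":[3.1,1.4,0],"twist":[0,0,0]}
    - {"hand":2,"travel":[3.1,1.4,0],"twist":[0,0,0]}

```text
time: 31.97
position: [0.5464, 0.2483, 0.1186]
tool_rot: [0.673, 0.74, -0.0, -0.0]
ft_force: [1.2, -0.9, -0.9]
grip_width: 0.0316
grip_force: 17.7
```

move_arm:
  commands:
    - {"hand":2,"travel":[2.0,0.9,0],"twist":[0,0,0]}
    - {"hand":2,"travel":[0,0,0],"twist":[0,0,0]}
    - {"hand":2,"travel":[0,0,0],"twist":[0,0,0]}
    - {"hand":2,"travel":[0,0,0],"twist":[0,0,0]}

```text
time: 32.3
position: [0.5527, 0.2667, 0.1184]
tool_rot: [0.673, 0.74, -0.001, -0.0]
ft_force: [0.1, -0.3, 0.1]
grip_width: 0.0314
grip_force: 17.7
```

```bash
python3 - <<'E'
from h import *
o=robot.get_obs();print(o["grip_width"],o["grip_force"])
togo([.5548,.2715,.044],.096)
E
```

```text
0.031386507321091106 17.68193542957306
travel [0.46 0.27 7.44] twist z -0.1 pos [0.5527 0.2667 0.1184] t 32.30 tilt [-0.0021 -0.001 ] q6 0.17
```

move_arm:
  commands:
    - {"hand":2,"travel":[0.45,0.2,1.5],"twist":[0,0,0]}
    - {"hand":2,"travel":[0,0,1.5],"twist":[0,0,0]}
    - {"hand":2,"travel":[0,0,0],"twist":[0,0,0]}
    - {"hand":2,"travel":[0,0,0],"twist":[0,0,0]}

```text
time: 32.63
position: [0.5541, 0.2704, 0.0882]
tool_rot: [0.674, 0.739, -0.002, -0.001]
ft_force: [0.2, 0.2, 0.2]
grip_width: 0.0317
grip_force: 17.7
```

move_arm:
  commands:
    - {"hand":2,"travel":[0,0,1.5],"twist":[0,0,0]}
    - {"hand":2,"travel":[0,0,1.5],"twist":[0,0,0]}
    - {"hand":2,"travel":[0,0,1.0],"twist":[0,0,0]}
    - {"hand":2,"travel":[0,0,0.3],"twist":[0,0,0]}
    - {"hand":2,"travel":[0,0,0],"twist":[0,0,0]}

```text
time: 33.05
position: [0.555, 0.2715, 0.0456]
tool_rot: [0.673, 0.739, -0.001, -0.0]
ft_force: [-0.3, -0.2, 0.5]
grip_width: 0.0316
grip_force: 17.7
```

move_arm:
  commands:
    - {"hand":2,"travel":[0,0,0.1],"twist":[0,0,0]}
    - {"hand":2,"travel":[0,0,0],"twist":[0,0,0]}

```text
time: 33.22
position: [0.556, 0.2721, 0.0457]
tool_rot: [0.673, 0.74, 0.001, 0.0]
ft_force: [0.6, -0.3, -0.2]
grip_width: 0.0318
grip_force: 17.7
```

move_arm:
  commands:
    - {"hand":2,"travel":[0,0,0.1],"twist":[0,0,0]}
    - {"hand":2,"travel":[0,0,0],"twist":[0,0,0]}
    - {"hand":2,"travel":[0,0,0],"twist":[0,0,0]}

```text
time: 33.47
position: [0.5556, 0.2721, 0.0444]
tool_rot: [0.673, 0.74, 0.0, 0.0]
ft_force: [0.2, 1.2, -0.7]
grip_width: 0.0318
grip_force: 17.7
```

move_arm:
  commands:
    - {"hand":6,"travel":[0,0,0],"twist":[0,0,0]}
    - {"hand":6,"travel":[0,0,0],"twist":[0,0,0]}
    - {"hand":6,"travel":[0,0,0],"twist":[0,0,0]}
    - {"hand":6,"travel":[0,0,0],"twist":[0,0,0]}
    - {"hand":6,"travel":[0,0,0],"twist":[0,0,0]}

```text
time: 33.88
position: [0.5554, 0.272, 0.044]
tool_rot: [0.673, 0.74, 0.0, 0.0]
ft_force: [-0.1, -0.1, -0.4]
grip_width: 0.0559
grip_force: 0.0
```

move_arm:
  commands:
    - {"hand":6,"travel":[0,0,0],"twist":[0,0,0]}
    - {"hand":6,"travel":[0,0,-1.5],"twist":[0,0,0]}
    - {"hand":6,"travel":[0,0,-3],"twist":[0,0,0]}
    - {"hand":6,"travel":[0,0,-3.5],"twist":[0,0,0]}
    - {"hand":6,"travel":[0,0,-3.5],"twist":[0,0,0]}

```text
time: 34.3
position: [0.5546, 0.2718, 0.1594]
tool_rot: [0.673, 0.74, -0.001, -0.001]
ft_force: [0.5, -0.7, 0.4]
grip_width: 0.0598
grip_force: 0.0
```

move_arm:
  commands:
    - {"hand":6,"travel":[-3,0,-1],"twist":[0,0,0]}
    - {"hand":6,"travel":[-3.8,0,0],"twist":[0,0,0]}
    - {"hand":6,"travel":[-3.8,0,0],"twist":[0,0,0]}
    - {"hand":6,"travel":[-3.8,0,0],"twist":[0,0,0]}
    - {"hand":6,"travel":[-3.8,0,0],"twist":[0,0,0]}

```text
time: 34.72
position: [0.5723, 0.0894, 0.1693]
tool_rot: [0.673, 0.74, 0.0, 0.0]
ft_force: [0.4, -0.1, 0.2]
grip_width: 0.0598
grip_force: 0.0
```

move_arm:
  commands:
    - {"hand":6,"travel":[-3.8,0,0],"twist":[0,0,0]}
    - {"hand":6,"travel":[-3.8,0,0],"twist":[0,0,0]}
    - {"hand":6,"travel":[0,0,0],"twist":[0,0,0]}
    - {"hand":6,"travel":[0,0,0],"twist":[0,0,0]}
    - {"hand":6,"travel":[0,0,0],"twist":[0,0,0]}

```text
time: 35.13
position: [0.5793, 0.0153, 0.1689]
tool_rot: [0.673, 0.739, 0.0, -0.0]
ft_force: [-0.0, 0.4, -0.3]
grip_width: 0.0602
grip_force: 0.0
```

```bash
python3 - <<'E'
from h import *
togo([.56,.02,.15])
c=cam("wrist"); np.save("w11.npy",c,allow_pickle=True)
t=cam("top")
a=c["frame"][:260,100:600]; b=cv2.resize(t["frame"][155:265,155:325],(500,324),interpolation=cv2.INTER_CUBIC)
cv2.imwrite("pics/w11.png",np.vstack([a,b])[:,:,::-1])
for n,P in dict(tin=[.5637,.182,.0425],dish=[.5637,.182,.0145],rub=[.546,.361,.0325],well=[.555,.2715,.0385],shoulder=[.555,.2715,.0705],sdhandleend=[.4618,.192,.025]).items():
    u=proj(c,P)-[100,0]; v=(proj(t,P)-[155,155])*[500/170,324/110]+[0,260]; print(n,u.round(),v.round())
E
```

```text
travel [ 0.64 -1.87  1.89] pos [0.5793 0.0153 0.1689] t 35.13 tilt [-0.0006  0.0006] q6 -0.26
tin [222. -27.] [282. 355.]
dish [222. -15.] [287. 361.]
rub [ 220. -340.] [ 95. 371.]
well [ 221. -172.] [188. 363.]
shoulder [ 221. -212.] [180. 356.]
sdhandleend [ 94. -47.] [269. 464.]
```

View pics/w11.png

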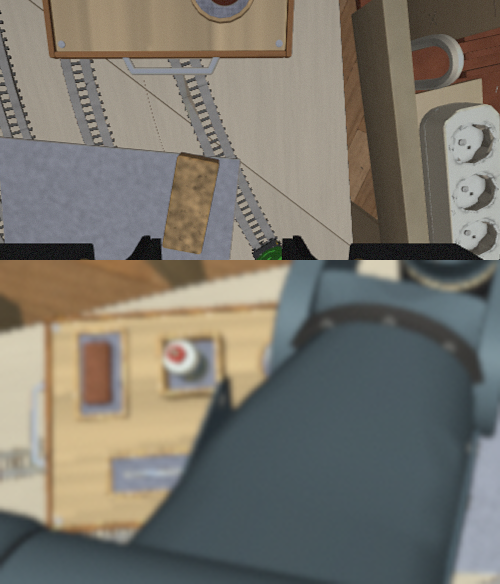

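```bash
python3 -c "
from rig import robot
print(robot.hand_in())"
```

```text
the job is handed in; nothing more can be done
None
```

I packed the glue bottle, small tin, track rubber and screwdriver into their compartments and handed the job in at about 35 s. The last top-camera views put the pieces within a few millimetres of where I aimed. I did not separately check that each is fully down or that the screwdriver lies level, and the hand-in returned no verdict.

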